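# Nest the strainer buckets in their glaze tubs

## Task

Take the blue and the orange strainer bucket from the sloping rack and nest each upright in the tub with the band of its own colour, lowering it and pushing it gently down into its grip until a gap of about 8 mm is left between its collar and the tub's rim. Do not drop or ram them, and never push so far that collar and rim meet, or they jam. Let go of both, and leave the grey bucket, the brush jar and the mug where they are.

Things in the scene. Friction and masses are not known exactly. Their poses are not given: they have to be found in the camera images.
- blue_bucket_center (a point): Mid-height point of the blue strainer bucket, white with blue collar and arched handle, 140 mm tall: on its axis, 70 mm above its foot, level with the collar's underside. z: foot to handle; y: along the handle bar. Bar flat-sided, 14 thick (x), 16 high, 108 long, its middle 62 mm above this point, 42 mm free under it. Starts leaning about 30 degrees, roughly towards the robot's left, in the rack.
- orange_bucket_center (a point): Mid-height point of the orange strainer bucket, white with orange collar and arched handle, 140 mm tall: on its axis, 70 mm above its foot, level with the collar's underside. z: foot to handle; y: along the handle bar. Bar flat-sided, 14 thick (x), 16 high, 108 long, its middle 62 mm above this point, 42 mm free under it. Starts leaning about 30 degrees, roughly towards the robot's left, in the rack.
- blue_bucket: The blue bucket again: origin at the centre of its foot's underside, same axes. Foot 72 mm across, tapering out to 90 mm under the collar; collar 112 across, 12 high, 70 to 82 mm up. Handle legs 16 x 6 mm at y = +-51 mm. 0.14 to 0.26 kg. Lifts out of the rack along its own axis.
- orange_bucket: The orange bucket again: origin at the centre of its foot's underside, same axes. Foot 72 mm across, tapering out to 90 mm under the collar; collar 112 across, 12 high, 70 to 82 mm up. Handle legs 16 x 6 mm at y = +-51 mm. 0.14 to 0.26 kg. Lifts out of the rack along its own axis.
- grey_bucket_center (a point): Mid-height point of a third bucket, same size and shape, with grey collar and handle: a bystander, to stay in the rack.
- blue_tub_rim (a point): Centre of the mouth of the tub with the blue band, level with its rim, 100 mm above the table; z up. Gap = height of the bucket's collar underside above this point. Inside 97 mm across at the rim, 79 mm at 32 mm above the table. Outside 114 mm at the rim.
- orange_tub_rim (a point): Centre of the mouth of the tub with the orange band, level with its rim, 100 mm above the table; z up. Gap = height of the bucket's collar underside above this point. Inside 97 mm across at the rim, 79 mm at 32 mm above the table. Outside 114 mm at the rim.
- blue_tub: The blue-banded tub again: origin under its centre, on the table. White, upright, fixed. A black rubber grip disc inside meets the bucket's foot at 18 mm gap; from there about 7 N downward in all (bucket's weight included; 60 N more per m/s) slides it down, and it stays where it is left. Stop at 0 mm gap: jammed.
- orange_tub: The orange-banded tub again: origin under its centre, on the table. White, upright, fixed. A black rubber grip disc inside meets the bucket's foot at 18 mm gap; from there about 7 N downward in all (bucket's weight included; 60 N more per m/s) slides it down, and it stays where it is left. Stop at 0 mm gap: jammed.
- rack: Wooden draining rack, fixed, 390 mm wide (y), 115 mm deep; its board slopes 30 degrees down towards its -x (roughly the robot's left), top edge 86 mm above the table. Three bays 120 mm apart along y hold the buckets in any order, each against two dowels 50 mm tall on the downhill side. Origin on the table under the middle bay.
- jar_center (a point): Middle (90 mm up) of a blue ceramic jar of brushes, 72 mm across, brush tips up to 191 mm above the table. A bystander, loose.
- mug_center (a point): Middle (43 mm up) of a terracotta mug, 80 mm across and 85 mm tall, handle along its y. A bystander, loose.

How it is judged:
By the outcome, as a careful person would: the job done as asked, in the order asked, and still so for the second after the job is handed in, with the robot touching nothing.
It also fails if it takes over 72 s, if anything falls off the work surface, if the arm or the gripper's body presses on something with over 40 N, if the wrist force passes 120 N, or if a joint passes its speed limit or range.

## Robot

A 7-joint arm with a two-finger parallel gripper is mounted at the origin on the work surface. World frame = base frame: x ahead of the robot, y to its left, z up, the work surface at z = 0. Lengths are in m, angles in rad, forces in N, time in s.
With the tool pointing down it reaches from about 0.425 to 1.025 m from the base axis. Payload 9.4 kg.
Tool frame: the origin (TCP) lies on the centre line of the jaws, within the pads' length; the fingertips stand 8 mm ahead of it and the grasp point (between the pads) lies 11 mm behind it; y points along the fingers, x is the direction in which the jaws open and shut, and the axes are right-handed (so a half turn about y gives the same grasp; the last joint's range is limited). The gripper opens to 93 mm and grips with 3 to 60 N. Pads are 15 mm wide; open, the fingers measure 128 mm over their backs; the gripper's body (75 mm by 188 mm) begins 65 mm behind the grasp point.
Start: joints at [1.231, 0.599, -0.003, 1.599, 0.002, 0.943, -0.08], TCP at [0.188, -0.7, 0.194] pointing down, gripper open.
Joint ranges: [-2.57, 2.57], [-0.35, 1.97], [-1.29, 1.29], [0.11, 2.56], [-1.05, 4.19], [0.11, 1.86], [-2.63, 2.63]. Speed limits (rad/s): [2.22, 2.22, 3.01, 3.01, 3.14, 3.14, 3.14].

## Interface

Orientations are given as a rotation vector (axis times angle).
In Python, from plant import robot, cams, order gives the robot as it stands. The module is installed in compiled form; this text tells all that it offers.
- The arm moves only by the tool servo_tool, never from a script. Its argument "moves" is a list of rows, each a list of 3 entries, a list of its own where there are three numbers: the closure, from -1 (fully open) to 1 (shut), then the shift along the tool's x, y, z in mm, then the turn, a rotation vector about the tool's x, y, z in rad. In form: [[gripper, [dx, dy, dz], [rx, ry, rz]], ...]. A call has 1 to 12 rows; each row is the pose to reach, as a shift and turn from the pose commanded when the call began, along the tool's axes at that moment; what a row does not reach only later rows make up. A row lasts 1/8 s, in which the tool goes at most 62.5 mm and 10.7 degrees, less where a joint would pass 70% of its speed; a pose out of reach is approached as far as the arm can. A call with a gripper value outside its range is refused whole. The fingers move at their own pace and stop on an object; "grip_force" is the grip in N (left out, the last holds). Time passes only in rows, so rows that repeat a pose let the fingers close. It gives the time, the measured TCP pose, the force and the opening at its end, in the units of the state.
- robot.observe(): the state, without advancing time (a new reading comes with each control period).
- cams.snapshot(name): name is "scene" or "side" or "wrist"; returns (picture, depth): 400x640x3 uint8, blue, green, red; 400x640 float32, m along the optical axis (not along the pixel's ray), 0 where there is no reading.
- cams.camera_info(name): a dict with "intrinsics" (3x3 intrinsics, pixels), "xyz" and "orientation" of the camera in the world; the wrist camera has in their place "mount" (4x4, takes a point from camera to tool coordinates, whose origin is the TCP and whose axes are the tool frame's). Camera axes: x right, y up, looking along -z (the intrinsics and any distortion apply to the point x, -y, -z); pixel columns grow to the right and rows downward; lengths in m; the calibration is good to about 2 mm. The wrist camera is an equidistant fisheye: a pixel r from the principal point sees the ray r / f radians off the axis. A picture is of the moment at which its call begins: read the wrist's pose just before it. camera_info takes no time and is no camera call.
- order.sign_off(): hands the job in, once; it reports no verdict.
The state is a dict: "time_s": time; "q": joint angles; "qd": joint speeds; "tau": joint torques, N m; "eef_pos": TCP position; "tool_rot": TCP orientation; "force": force on the tool from outside, world axes, zero at the start; "torque": the same for the moment, N m; "grip_width": finger opening in m.
Only numpy, scipy, OpenCV 4.12 (cv2) and the standard library are available. Lean on these libraries where they do the work, as an engineer would, in place of code of your own. Each camera call takes 0.05 s, during which the arm holds its last target.

## Working session

There is one attempt and no reset: what is moved stays moved. The work goes in short steps, Python scripts to look and compute and a tool call to move; the robot and the scene stay as the last step left them, time stands still between calls to the robot, and variables do not carry over. Pictures are saved under pics/ and viewed, and the job is handed in when it is done.

Besides the shell and the picture viewer there is one more tool, called after "Call:" as name([rows], argument=value, ...), one row to a line, values as JSON. servo_tool: Moves the arm, as the interface text tells. Its arguments: {"type":"object","properties":{"moves":{"type":"array"},"grip_force":{"type":"number"}},"required":["moves"]}

```bash
mkdir -p pics; ls; cat > h.py <<'E'
import numpy as np,cv2,pickle
from scipy.spatial.transform import Rotation as R
from plant import robot,cams,order
def snap(n):
    s=robot.observe(); p,d=cams.snapshot(n); i=cams.camera_info(n)
    pickle.dump((s,p,d,i),open(f'{n}.pkl','wb')); return s,p,d,i
E
python3 - <<'E'
from h import *
print(robot.observe())
for n in ['scene','side','wrist']:
    s,p,d,i=snap(n); cv2.imwrite(f'pics/{n}0.png',p); print(n,i)
E
```

```text
pics
{'time_s': 0.0, 'q': array([ 1.23127795,  0.60013652, -0.00254107,  1.60015394,  0.00179169,
        0.94291223, -0.07977855]), 'qd': array([-4.65663927e-05,  1.59647054e-03, -7.61755634e-04,  5.23544385e-04,
       -9.63604338e-04, -7.21383350e-04,  3.28006885e-04]), 'tau': array([ 1.55515136e-03, -7.65076089e+01,  1.49749719e+00, -2.52359033e+01,
       -5.24957688e-02,  1.67132635e-02,  1.99165547e-04]), 'eef_pos': array([ 0.18819242, -0.69957886,  0.19314321]), 'tool_rot': array([-1.32127431,  1.01438402, -1.01212352]), 'force': array([-0.13093281, -0.02795126,  0.74739701]), 'torque': array([0.04120973, 0.04572162, 0.03636858]), 'grip_width': 0.09291288931267337}
scene {'intrinsics': array([[448.86658102,   0.        , 315.35267431],
       [  0.        , 448.86658102, 203.84904335],
       [  0.        ,   0.        ,   1.        ]]), 'xyz': array([1.08103896, 0.22924277, 0.82265706]), 'orientation': array([0.44641516, 0.66863737, 1.86695534])}
side {'intrinsics': array([[489.28242601,   0.        , 316.46269925],
       [  0.        , 489.28242601, 202.31805968],
       [  0.        ,   0.        ,   1.        ]]), 'xyz': array([-0.08327907,  0.84993591,  0.8682121 ]), 'orientation': array([ 0.3861991 , -1.15543928, -2.25727995])}
wrist {'intrinsics': array([[309.70691629,   0.        , 320.25854106],
       [  0.        , 309.70691629, 200.38536854],
       [  0.        ,   0.        ,   1.        ]]), 'mount': array([[ 9.99999207e-01, -1.10437070e-03, -6.05934559e-04,
        -3.33400877e-04],
       [-2.67634504e-04,  2.83773459e-01, -9.58891314e-01,
        -1.89692849e-01],
       [ 1.23091962e-03,  9.58890715e-01,  2.83772939e-01,
         7.93980152e-02],
       [ 0.00000000e+00,  0.00000000e+00,  0.00000000e+00,
         1.00000000e+00]])}
```

View pics/scene0.png

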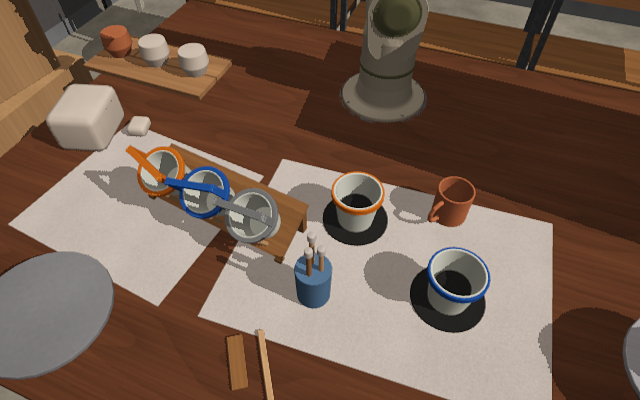

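View pics/side0.png

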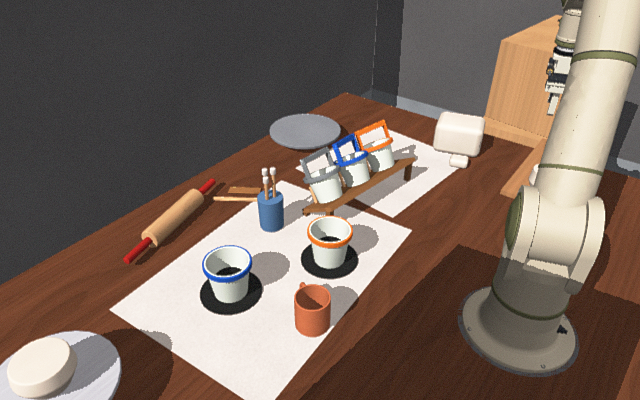

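View pics/wrist0.png

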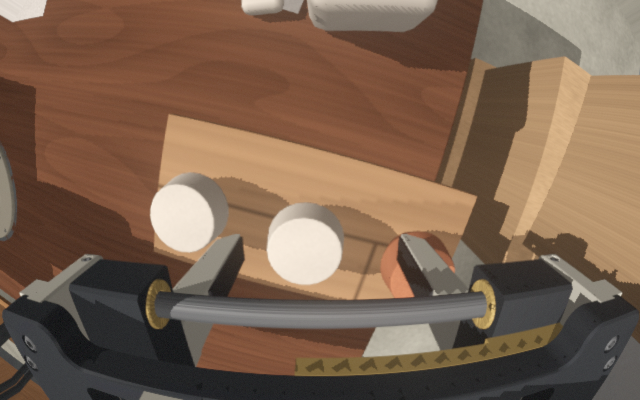

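```bash
cat >> h.py <<'E'
def load(n): return pickle.load(open(f'{n}.pkl','rb'))
def cloud(n):
    s,p,d,i=load(n); K=i['intrinsics']; v,u=np.mgrid[0:400,0:640]
    P=np.stack([(u-K[0,2])/K[0,0]*d,-(v-K[1,2])/K[1,1]*d,-d],-1)
    W=P@R.from_rotvec(i['orientation']).as_matrix().T+i['xyz']
    W[d<=0]=np.nan
    return p,W
def pix(n,X):
    i=cams.camera_info(n);K=i['intrinsics'];c=(np.atleast_2d(X)-i['xyz'])@R.from_rotvec(i['orientation']).as_matrix()
    return np.stack([K[0,0]*c[:,0]/-c[:,2]+K[0,2],-K[1,1]*c[:,1]/-c[:,2]+K[1,2]],-1)
def masks(p):
    h=cv2.cvtColor(p,cv2.COLOR_BGR2HSV); H,S,V=[h[...,k].astype(int) for k in range(3)]
    return dict(blue=(H>105)&(H<122)&(S>170)&(V>60),orange=(H>5)&(H<18)&(S>195)&(V>120))
E
python3 - <<'E'
from h import *
for n in ['scene','side']:
    p,W=cloud(n); m=masks(p)
    o=p.copy()
    o[m['blue']]=(255,0,0);o[m['orange']]=(0,255,255)
    cv2.imwrite(f'pics/m_{n}.png',o)
    for c in m:
        k=(m[c]).astype(np.uint8); nn,l,st,ce=cv2.connectedComponentsWithStats(k)
        for j in range(1,nn):
            if st[j,4]>60:
                q=W[l==j]; q=q[np.isfinite(q[:,0])]
                print(n,c,st[j],ce[j].round(),np.median(q,0).round(3),q.min(0).round(3),q.max(0).round(3))
    print(W[205,110] )
E
```

```text
scene blue [165 167  64  51 897] [201. 190.] [ 0.63  -0.203  0.145] [ 0.558 -0.275  0.09 ] [ 0.653 -0.161  0.181]
scene blue [427 251  63  52 334] [453. 290.] [0.631 0.31  0.098] [0.554 0.255 0.003] [0.643 0.377 0.103]
scene orange [126 146  59  50 771] [155. 167.] [ 0.607 -0.329  0.145] [ 0.541 -0.401  0.009] [ 0.64  -0.28   0.182]
scene orange [332 187  52  28 198] [361. 207.] [0.508 0.102 0.098] [0.408 0.02  0.002] [0.522 0.13  0.104]
[ 0.64543042 -0.47169981  0.00461652]
side blue [332 134  36  33 340] [347. 150.] [ 0.613 -0.19   0.147] [ 0.548 -0.274  0.115] [ 0.635 -0.159  0.183]
side blue [203 256  49  26 210] [229. 275.] [0.542 0.344 0.098] [0.524 0.266 0.088] [0.611 0.368 0.103]
side orange [354 120  35  30 227] [371. 130.] [ 0.607 -0.342  0.166] [ 0.567 -0.691 -0.002] [ 0.8   -0.282  0.184]
side orange [366 138  26  14  80] [379. 146.] [ 0.55  -0.3    0.139] [ 0.533 -0.364  0.123] [ 0.586 -0.28   0.15 ]
side orange [308 231  44  17 160] [329. 242.] [0.43  0.118 0.097] [0.406 0.054 0.089] [0.501 0.131 0.103]
[ 1.78048987 -0.03077043 -0.46865143]
```

```bash
python3 - <<'E'
from h import *
p,W=cloud('scene'); a=cv2.resize(p[110:290,100:330],None,fx=3.4,fy=3.3,interpolation=cv2.INTER_CUBIC); cv2.imwrite('pics/z1.png',a)
p2,W2=cloud('side'); a=cv2.resize(p2[90:260,250:430],None,fx=4,fy=3.5,interpolation=cv2.INTER_CUBIC); cv2.imwrite('pics/z2.png',a)
for u,v in [(128,148),(160,180),(170,183),(225,187),(222,195),(270,217),(173,150),(305,207),(280,252),(205,192),(250,215)]: print(u,v,W[v,u].round(3))
E
```

```text
128 148 [ 0.599 -0.387  0.178]
160 180 [ 0.634 -0.293  0.153]
170 183 [ 0.639 -0.263  0.162]
225 187 [ 0.586 -0.173  0.133]
222 195 [ 0.613 -0.164  0.141]
270 217 [ 0.632 -0.048  0.147]
173 150 [ 0.543 -0.324  0.145]
305 207 [ 0.536 -0.018  0.082]
280 252 [ 0.628 -0.037  0.027]
205 192 [ 0.567 -0.248  0.064]
250 215 [ 0.657 -0.075  0.17 ]
```

View pics/z1.png

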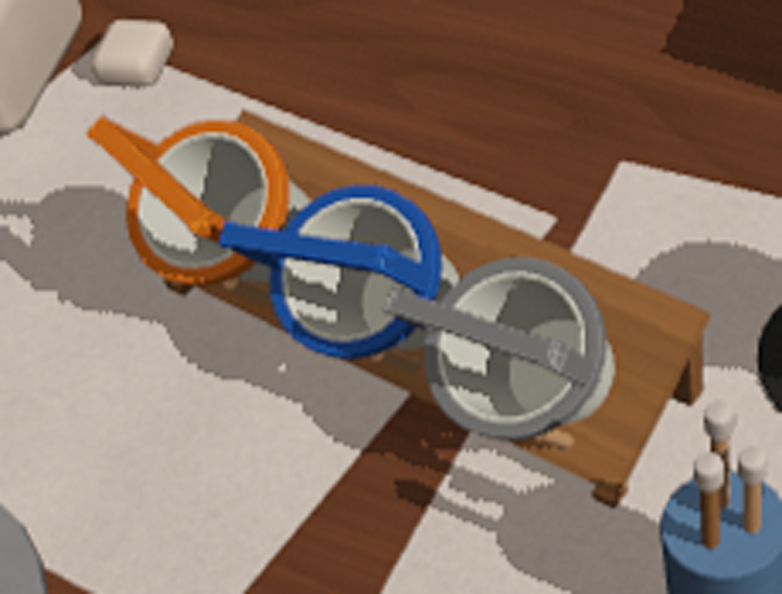

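View pics/z2.png

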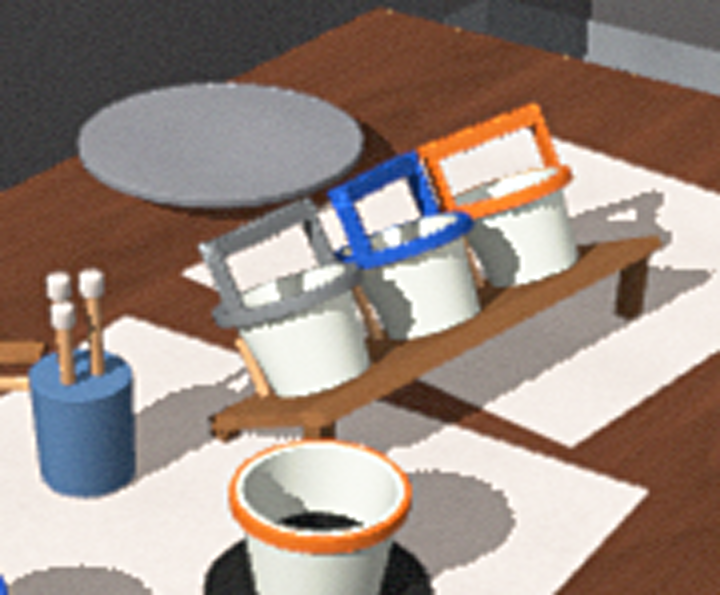

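View pics/m_scene.png

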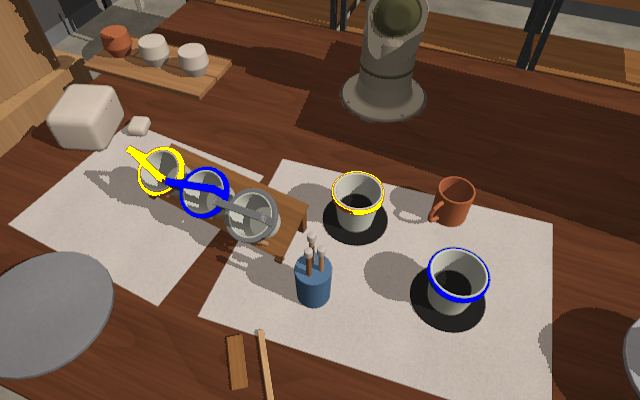

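```bash
cat >> h.py <<'E'
def plane(q,it=3):
    for _ in range(it):
        c=q.mean(0); n=np.linalg.svd(q-c,full_matrices=False)[2][2]; n=n*np.sign(n[2]); r=(q-c)@n
        q=q[abs(r)<max(2*r.std(),.002)]
    return c,n,r.std(),len(q)
E
python3 - <<'E'
from h import *
C={n:cloud(n) for n in('scene','side')}
# board
for n,poly in [('scene',[(240,176),(262,184),(298,208),(284,240),(281,225),(278,205),(262,192)]),('side',[(325,205),(345,196),(375,182),(405,163),(412,160),(385,180),(340,200),(316,208)])]:
    m=np.zeros((400,640),np.uint8); cv2.fillPoly(m,[np.array(poly)],1)
    q=C[n][1][m>0]; q=q[np.isfinite(q).all(1)]
    c,nn,s,k=plane(q); print(n,'board',c.round(4),nn.round(4),s,k,'tilt',np.degrees(np.arccos(nn[2])),'dir',np.degrees(np.arctan2(nn[1],nn[0])), 'off',nn@c)
# collar plane fits: ring points (low extremes)
for n in C:
    p,W=C[n]; m=masks(p)
    for col,ctr in (('blue',(.6,-.2,.1)),('orange',(.59,-.33,.1))):
        q=W[m[col]]; q=q[np.isfinite(q).all(1)]; q=q[np.linalg.norm(q-ctr,axis=1)<.12]
        np.save(f'{n}_{col}.npy',q)
        ax=nn=np.array([.5,0,.866])
        print(n,col,len(q),np.histogram(q@ax,bins=14))
E
```

```text
scene board [ 0.5483 -0.0769  0.0789] [-0.7928  0.4597  0.4003] 0.010981525156043382 683 tilt 66.40504344558347 dir 149.89436220689385 off -0.4384536360611691
side board [ 0.5072 -0.2055  0.0743] [ 0.7315 -0.1531  0.6645] 0.003693238990160828 268 tilt 48.35759548871467 dir -11.820233307186157 off 0.4517906022980046
scene blue 896 (array([ 81, 285,  88,  10,  10,  12,   9,  10,  10,  12,  15,  38, 175,
       141]), array([0.39992066, 0.4049618 , 0.41000294, 0.41504408, 0.42008522,
       0.42512636, 0.4301675 , 0.43520864, 0.44024978, 0.44529092,
       0.45033206, 0.4553732 , 0.46041434, 0.46545548, 0.47049662]))
scene orange 765 (array([  2,   0,   0,   0,   0,   0,   0,   5, 409,   9,   3,   0,  33,
       304]), array([0.30020105, 0.31180902, 0.323417  , 0.33502498, 0.34663295,
       0.35824093, 0.36984891, 0.38145688, 0.39306486, 0.40467284,
       0.41628081, 0.42788879, 0.43949677, 0.45110474, 0.46271272]))
side blue 338 (array([30, 57, 34, 18, 12, 12, 12, 13, 10, 13, 13, 40, 43, 31]), array([0.39748716, 0.40254818, 0.40760919, 0.41267021, 0.41773122,
       0.42279223, 0.42785325, 0.43291426, 0.43797528, 0.44303629,
       0.44809731, 0.45315832, 0.45821934, 0.46328035, 0.46834136]))
side orange 297 (array([33, 43, 14,  7,  9,  8,  6,  8, 10,  7, 24, 46, 55, 27]), array([0.39046265, 0.39551762, 0.40057259, 0.40562757, 0.41068254,
       0.41573751, 0.42079248, 0.42584746, 0.43090243, 0.4359574 ,
       0.44101238, 0.44606735, 0.45112232, 0.45617729, 0.46123227]))
```

```bash
python3 - <<'E'
from h import *
from scipy.optimize import least_squares
for col in('blue','orange'):
  for n in('scene','side'):
    q=np.load(f'{n}_{col}.npy'); ax=np.array([.5,0,.866])
    for it in range(6):
        h=q@ax; lo=np.percentile(h,25 if n=='scene' else 20)
        hh=np.histogram(h,bins=np.arange(lo-.02,lo+.03,.002)); pk=hh[1][hh[0].argmax()]+.001
        r=q[abs(h-pk)<.0035]
        c,nn,s,k=plane(r); 
        if n=='scene': ax=nn
    tilt=np.degrees(np.arccos(ax[2])); d=np.degrees(np.arctan2(ax[1],ax[0]))
    e2=np.cross(ax,[1,0,0]);e2/=np.linalg.norm(e2);e1=np.cross(e2,ax)
    xy=np.c_[r@e1,r@e2]
    f=least_squares(lambda t:np.hypot(*(xy-t[:2]).T)-t[2],[*xy.mean(0),.05],loss='soft_l1',f_scale=.002)
    cen=f.x[0]*e1+f.x[1]*e2+ax*np.median(r@ax)
    rad=np.hypot(*(xy-f.x[:2]).T)
    b=q[(q@ax)>np.median(r@ax)+.045]; bc,bn,bs,bk=None,None,None,len(b)
    u=np.linalg.svd(b-b.mean(0))[2][0]
    t=(b-b.mean(0))@u; mid=b.mean(0)+u*(t.min()+t.max())/2
    hb=(b-cen)@ax
    print(col,n,k,'tilt',tilt.round(2),'dir',d.round(2),'planestd',s.round(4),'collar top cen',cen.round(4),'r',f.x[2].round(4),np.percentile(rad,[5,95]).round(4),'| bar n',bk,'mid',mid.round(4),'len',np.ptp(t).round(4),'u',u.round(3),'u.ax',(u@ax).round(3),'hmax',np.percentile(hb,[5,50,95]).round(4),'mid-off along ax/perp', ((mid-cen)@ax).round(4), ((mid-cen)-((mid-cen)@ax)*ax).round(4))
for n in('scene','side'):
    p,W=cloud(n);m=masks(p)
    for col,ct in(('blue',(.58,.31,.1)),('orange',(.46,.075,.1))):
        q=W[m[col]];q=q[np.isfinite(q).all(1)];q=q[np.linalg.norm(q-ct,axis=1)<.08]
        q=q[abs(q[:,2]-.1)<.025]
        print(n,col,np.percentile(q[:,2],[5,25,50,75,95]).round(4))
        q=q[q[:,2]>.094]
        f=least_squares(lambda t:np.hypot(*(q[:,:2]-t[:2]).T)-t[2],[*ct[:2],.055],loss='soft_l1',f_scale=.002)
        print(f.x.round(4),len(q))
E
```

```text
blue scene 377 tilt 29.88 dir -7.02 planestd 0.0012 collar top cen [ 0.6054 -0.2165  0.1208] r 0.0514 [0.0476 0.0547] | bar n 361 mid [ 0.6339 -0.2207  0.1697] len 0.1095 u [-0.09   0.99   0.106] u.ax -0.013 hmax [0.0493 0.0574 0.0599] mid-off along ax/perp 0.0567 [ 0.0005 -0.0008 -0.0003]
blue side 72 tilt 30.0 dir 0.0 planestd 0.0019 collar top cen [ 0.5995 -0.2157  0.1218] r 0.0514 [0.0476 0.0567] | bar n 121 mid [ 0.6241 -0.2194  0.1703] len 0.1073 u [-0.058  0.995  0.08 ] u.ax 0.041 hmax [0.0471 0.0547 0.062 ] mid-off along ax/perp 0.0543 [-0.0025 -0.0037  0.0015]
orange scene 346 tilt 29.81 dir -7.09 planestd 0.0012 collar top cen [ 0.5883 -0.3356  0.1208] r 0.0511 [0.0473 0.0551] | bar n 329 mid [ 0.6157 -0.3387  0.1707] len 0.1078 u [ 0.344  0.928 -0.141] u.ax -0.01 hmax [0.0494 0.0576 0.0598] mid-off along ax/perp 0.057 [-0.0007  0.0003  0.0004]
orange side 59 tilt 30.0 dir 0.0 planestd 0.0018 collar top cen [ 0.5818 -0.3353  0.1222] r 0.051 [0.0468 0.0563] | bar n 149 mid [ 0.6081 -0.3387  0.17  ] len 0.1098 u [ 0.357  0.922 -0.148] u.ax 0.05 hmax [0.0475 0.055  0.0618] mid-off along ax/perp 0.0546 [-0.0009 -0.0034  0.0005]
scene blue [0.0893 0.0948 0.0987 0.1004 0.1017]
[0.5866 0.3113 0.0545] 286
scene orange [0.0894 0.0952 0.0989 0.1004 0.1018]
[0.4654 0.0745 0.0552] 200
side blue [0.0911 0.0947 0.0975 0.1001 0.1016]
[0.5823 0.3113 0.0549] 169
side orange [0.0914 0.0947 0.0975 0.0999 0.1024]
[0.4626 0.0743 0.0555] 129
```

```bash
cat >> h.py <<'E'
AX=np.array([.4962,-.0614,.866]); AX/=np.linalg.norm(AX)
BK=dict(blue=(np.array([.6025,-.2163,.121]),np.array([-.09,.99,.106])),orange=(np.array([.585,-.3357,.121]),np.array([.344,.928,-.141])))
TUB=dict(blue=np.array([.5845,.3113,.1]),orange=np.array([.464,.0744,.1]))
def Rot(ydir,xdir):
    y=ydir/np.linalg.norm(ydir); x=xdir-(xdir@y)*y; x/=np.linalg.norm(x); return np.c_[x,y,np.cross(x,y)]
def cur():
    s=robot.observe(); return s['eef_pos'],R.from_rotvec(s['tool_rot']).as_matrix(),s
def rel(p,Rt,ref=None):
    p0,R0,_=cur() if ref is None else (*ref,0)
    return (R0.T@(p-p0)*1000).round(1), R.from_matrix(R0.T@Rt).as_rotvec().round(4)
def grasp(col,back=0,sgn=1):
    c,u=BK[col]; u=u-(u@AX)*AX
    Rt=Rot(-AX,sgn*np.cross(u,AX)); g=c+AX*(.05+back)
    return g+Rt[:,1]*.011,Rt   # TCP 11mm ahead of grasp pt
E
python3 - <<'E'
from h import *
p,R0,s=cur(); print(p,'\n',R0.round(3))
for c in BK:
  for sg in(1,-1):
    P,Rt=grasp(c,.1,sg); d=rel(P,Rt); print(c,sg,P.round(3),'\n',Rt.round(3),d,np.degrees(np.linalg.norm(d[1])))
    # upright version
    print(' tool z az',np.degrees(np.arctan2(Rt[1,2],Rt[0,2])),'pos az',np.degrees(np.arctan2(P[1],P[0])))
E
```

```text
[ 0.18819697 -0.69975484  0.19336998] 
 [[ 0.26  -0.     0.966]
 [-0.966  0.001  0.26 ]
 [-0.001 -1.    -0.   ]]
blue 1 [ 0.671 -0.225  0.241] 
 [[ 0.864 -0.496 -0.083]
 [ 0.131  0.061  0.99 ]
 [-0.486 -0.866  0.118]] (array([-333.1,  -47.7,  590.1]), array([-0.2604, -1.3877,  0.5059])) 85.93324577129022
 tool z az 94.80950229726916 pos az -18.51249538945148
blue -1 [ 0.671 -0.225  0.241] 
 [[-0.864 -0.496  0.083]
 [-0.131  0.061 -0.99 ]
 [ 0.486 -0.866 -0.118]] (array([-333.1,  -47.7,  590.1]), array([-0.5263,  1.6754, -0.2709])) 101.80838774981814
 tool z az -85.19049770273084 pos az -18.51249538945148
orange 1 [ 0.654 -0.344  0.241] 
 [[ 0.795 -0.496  0.348]
 [-0.368  0.061  0.928]
 [-0.482 -0.866 -0.134]] (array([-222.4,  -47.8,  542.1]), array([-0.3609, -0.8922,  0.4035])) 59.79335228102582
 tool z az 69.42457884704363 pos az -27.76115366394542
orange -1 [ 0.654 -0.344  0.241] 
 [[-0.795 -0.496 -0.348]
 [ 0.368  0.061 -0.928]
 [ 0.482 -0.866  0.134]] (array([-222.4,  -47.8,  542.1]), array([-0.4817,  2.1668, -0.4308])) 129.5524063810344
 tool z az -110.57542115295638 pos az -27.76115366394542
```

```bash
python3 - <<'E'
from h import *
P,Rt=grasp('blue',.15,1); print(P,rel(P,Rt))
E
```

```text
[ 0.69628459 -0.22790495  0.28467888] (array([-323.8,  -91. ,  613.2]), array([-0.2604, -1.3877,  0.5059]))
```

Call:
servo_tool([
  [-1, [0, -60, 0], [0, 0, 0]],
  [-1, [0, -120, 0], [0, 0, 0]],
  [-1, [0, -180, 0], [0, 0, 0]],
  [-1, [-20, -220, 40], [0, -0.1, 0]],
  [-1, [-324, -220, 613], [-0.26, -1.388, 0.506]],
  [-1, [-324, -220, 613], [-0.26, -1.388, 0.506]],
  [-1, [-324, -220, 613], [-0.26, -1.388, 0.506]],
  [-1, [-324, -220, 613], [-0.26, -1.388, 0.506]],
  [-1, [-324, -220, 613], [-0.26, -1.388, 0.506]],
  [-1, [-324, -220, 613], [-0.26, -1.388, 0.506]],
  [-1, [-324, -220, 613], [-0.26, -1.388, 0.506]],
  [-1, [-324, -220, 613], [-0.26, -1.388, 0.506]],
])

```text
time_s: 1.65
eef_pos: [0.5399, -0.3741, 0.3992]
tool_rot: [-1.43, 0.368, 0.406]
force: [0.1, -1.5, -2.8]
grip_width: 0.0929
```

```bash
python3 - <<'E'
from h import *
P,Rt=grasp('blue',.15,1); print(cur()[2]['q'].round(2),rel(P,Rt))
E
```

```text
[0.33 0.65 0.25 1.13 0.03 1.85 0.59] (array([199. ,  38.5, 133.6]), array([-0.0316, -0.0805,  0.0194]))
```

Call:
servo_tool([
  [-1, [40, 8, 27], [-0.006, -0.016, 0.004]],
  [-1, [80, 15, 53], [-0.012, -0.032, 0.008]],
  [-1, [120, 23, 80], [-0.02, -0.05, 0.012]],
  [-1, [160, 31, 107], [-0.026, -0.065, 0.016]],
  [-1, [199, 38.5, 133.6], [-0.0316, -0.08, 0.0194]],
  [-1, [199, 38.5, 133.6], [-0.0316, -0.08, 0.0194]],
  [-1, [199, 38.5, 133.6], [-0.0316, -0.08, 0.0194]],
])

```text
time_s: 2.52
eef_pos: [0.6953, -0.231, 0.2853]
tool_rot: [-1.44, 0.317, 0.481]
force: [-0.3, 0.3, 1.0]
grip_width: 0.0927
```

```bash
python3 - <<'E'
from h import *
P,Rt=grasp('blue',.15,1); print(cur()[2]['q'].round(3),rel(P,Rt))
s,p,d,i=snap('wrist'); cv2.imwrite('pics/w1.png',p)
s,p,d,i=snap('scene'); cv2.imwrite('pics/s1.png',p)
E
```

```text
[ 0.14   0.848  0.197  0.998 -0.056  1.822  0.418] (array([1.6, 0.3, 3. ]), array([ 0.0004, -0.0067,  0.0004]))
```

View pics/w1.png

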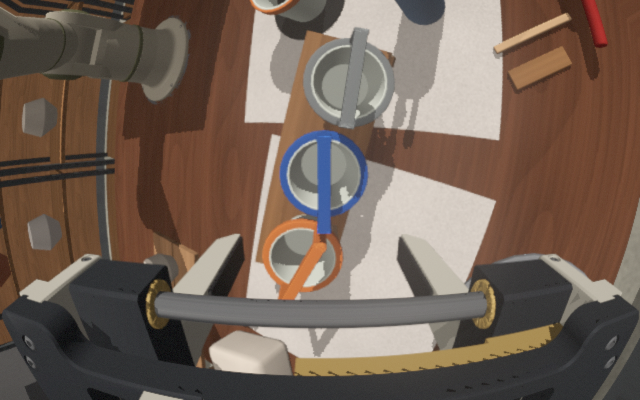

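View pics/s1.png

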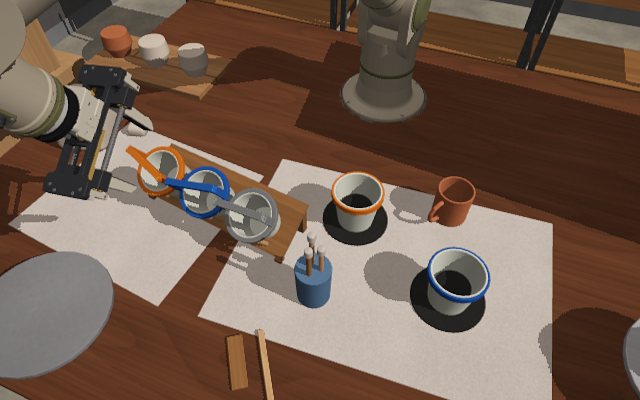

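```bash
cat >> h.py <<'E'
def wcam(s,i):
    T=np.eye(4);T[:3,:3]=R.from_rotvec(s['tool_rot']).as_matrix();T[:3,3]=s['eef_pos']; return T@i['mount']
def wpix(s,i,X):
    M=np.linalg.inv(wcam(s,i)); c=np.atleast_2d(X)@M[:3,:3].T+M[:3,3]; c=c*[1,-1,-1]
    th=np.arctan2(np.hypot(c[:,0],c[:,1]),c[:,2]); ph=np.arctan2(c[:,1],c[:,0]); K=i['intrinsics']
    return np.stack([K[0,0]*th*np.cos(ph)+K[0,2],K[0,0]*th*np.sin(ph)+K[1,2]],-1)
def wray(s,i,uv):
    K=i['intrinsics']; d=(np.atleast_2d(uv)-[K[0,2],K[1,2]])/K[0,0]; th=np.hypot(*d.T); ph=np.arctan2(d[:,1],d[:,0])
    r=np.c_[np.sin(th)*np.cos(ph),-np.sin(th)*np.sin(ph),-np.cos(th)]; T=wcam(s,i); return T[:3,3],r@T[:3,:3].T
def toplane(o,r,c,n): return o+r*(((c-o)@n)/(r@n))[:,None]
E
python3 - <<'E'
from h import *
s,p,d,i=load('wrist'); m=masks(p)
print('tcp px',wpix(s,i,s['eef_pos']))
for c in BK:
    C,u=BK[c]; u=u/np.linalg.norm(u)
    mm=m[c].astype(np.uint8); v,uu=np.nonzero(mm)
    o,r=wray(s,i,np.c_[uu,v])
    # bar top plane at collar top +.058
    q=toplane(o,r,C+AX*.058,AX); cq=toplane(o,r,C,AX)
    # bar: pts near line
    e=np.cross(AX,u)
    dd=q-(C+AX*.058); k=(abs(dd@e)<.022)&(abs(dd@u)<.062)
    a,b=dd[k]@e,dd[k]@u; 
    k2=abs(b)<.035
    f=np.polyfit(b[k2],a[k2],1)
    print(c,k.sum(),'bar offset across',f, 'along range',np.percentile(b,[1,99]), 'width',np.percentile(a[k2]-np.polyval(f,b[k2]),[2,98]))
    # collar ellipse outer
    dd=cq-C; x,y=dd@e,dd@u; rr=np.hypot(x,y); k=(rr>.04)&(rr<.07); 
    from scipy.optimize import least_squares
    ff=least_squares(lambda t:np.hypot(x[k]-t[0],y[k]-t[1])-t[2],[0,0,.052],loss='soft_l1',f_scale=.002); print('  collar off e,u,r',ff.x.round(4), 'e',e.round(3))
E
```

```text
tcp px [[319.12562492 233.62860307]]Traceback (most recent call last):
  File "<stdin>", line 15, in <module>
    raise TypeError("expected non-empty vector for x")
TypeError: expected non-empty vector for x
```

```bash
python3 - <<'E'
from h import *
s,p,d,i=load('wrist')
for c in BK:
    C,u=BK[c]; u=u/np.linalg.norm(u); print(c,wpix(s,i,[C,C+AX*.058,C+AX*.058+u*.054,C+AX*.058-u*.054]))
s2=cams.camera_info('wrist');print(s2['mount'].round(3), robot.observe()['eef_pos'],s['eef_pos'])
E
```

```text
blue [[320.87080544 172.54713782]
 [320.99400011 183.31231663]
 [320.71664294 132.50393339]
 [321.23915139 230.67121969]]
orange [[298.92595125 256.42216453]
 [295.9495742  278.0153313 ]
 [317.42849043 242.43210986]
 [277.03749312 308.97403576]]
[[ 1.    -0.001 -0.     0.001]
 [ 0.     0.285 -0.959 -0.19 ]
 [ 0.001  0.959  0.285  0.079]
 [ 0.     0.     0.     1.   ]] [ 0.69500279 -0.2320653   0.2865767 ] [ 0.69528259 -0.23104025  0.2853408 ]
```

```bash
python3 - <<'E'
from h import *
from scipy.optimize import least_squares
s,p,d,i=load('wrist'); h=cv2.cvtColor(p,cv2.COLOR_BGR2HSV); print(h[180,324],h[155,290],h[258,320])
H,S,V=[h[...,k].astype(int) for k in range(3)]
m=dict(blue=(H>100)&(H<125)&(S>150)&(V>50),orange=(H>4)&(H<20)&(S>170)&(V>120))
for c in BK:
    C,u=BK[c]; u=u/np.linalg.norm(u); v,uu=np.nonzero(m[c]); e=np.cross(AX,u)
    o,r=wray(s,i,np.c_[uu,v]); 
    dd=toplane(o,r,C+AX*.058,AX)-(C+AX*.058); k=(abs(dd@e)<.015)&(abs(dd@u)<.062); print(c,len(v),k.sum())
    a,b=dd[k]@e,dd[k]@u; k2=abs(b)<.03
    if k2.sum()<20: continue
    f=np.polyfit(b[k2],a[k2],1); print(' bar across,along',f.round(4),np.percentile(b,[1,99]).round(4),np.percentile(a[k2],[2,98]).round(4))
    dd=toplane(o,r,C,AX)-C; x,y=dd@e,dd@u; rr=np.hypot(x,y); k=(rr>.042)&(rr<.065)
    ff=least_squares(lambda t:np.hypot(x[k]-t[0],y[k]-t[1])-t[2],[0,0,.052],loss='soft_l1',f_scale=.002); print(' collar e,u,r',ff.x.round(4),e.round(3))
E
```

```text
[110 157 161] [110 151 160] [ 13  67 133]
blue 1413 1039
 bar across,along [-0.0107 -0.0027] [-0.0523  0.0536] [-0.0075  0.0022]
 collar e,u,r [-0.0025 -0.0028  0.0504] [-0.864 -0.131  0.486]
orange 286 144
 bar across,along [-0.098  -0.0009] [-0.0342  0.0184] [-0.0098  0.0135]
 collar e,u,r [-0.0068 -0.0004  0.0528] [-0.795  0.368  0.482]
```

```bash
cat >> h.py <<'E'
BK['blue']=(np.array([.6046,-.2165,.1205]),BK['blue'][1]); BK['orange']=(np.array([.587,-.3357,.1205]),BK['orange'][1])
E
python3 - <<'E'
from h import *
for b in(.06,0.0):
    P,Rt=grasp('blue',b,1); print(rel(P,Rt))
E
```

```text
(array([ 4.4, 90.7,  3.4]), array([ 0.0003, -0.0082,  0.0022]))
(array([  4.2, 150.7,   3.4]), array([ 0.0003, -0.0082,  0.0022]))
```

Call:
servo_tool([
  [-1, [4, 30, 2], [0, -0.008, 0.002]],
  [-1, [4, 60, 2], [0, -0.008, 0.002]],
  [-1, [4, 90.5, 2], [0, -0.008, 0.002]],
  [-1, [4, 90.5, 2], [0, -0.008, 0.002]],
])

```text
time_s: 3.12
eef_pos: [0.6523, -0.2235, 0.2054]
tool_rot: [-1.436, 0.314, 0.487]
force: [-0.4, 0.4, 0.5]
grip_width: 0.0932
```

```bash
python3 - <<'E'
from h import *
P,Rt=grasp('blue',0,1); print(rel(P,Rt),cur()[2]['q'])
s,p,d,i=snap('wrist'); cv2.imwrite('pics/w2.png',p)
P,Rt=grasp('blue',0,1); print(rel(P,Rt))
C,u=BK['blue']; u=u/np.linalg.norm(u); print(wpix(s,i,[C+AX*.058+u*k for k in(0,.054,-.054)]))
E
```

```text
(array([ 1.1, 58.7,  0.8]), array([-0.0015,  0.0001, -0.0026])) [ 0.13470473  0.82998555  0.18270804  1.23252202 -0.04942328  1.60939067
  0.42063328]
(array([ 0.4, 60.4,  0.8]), array([-0.0005,  0.0004, -0.0003]))
[[320.66350051 213.15341506]
 [320.76198605 143.93734285]
 [320.56574994 273.68820438]]
```

View pics/w2.png

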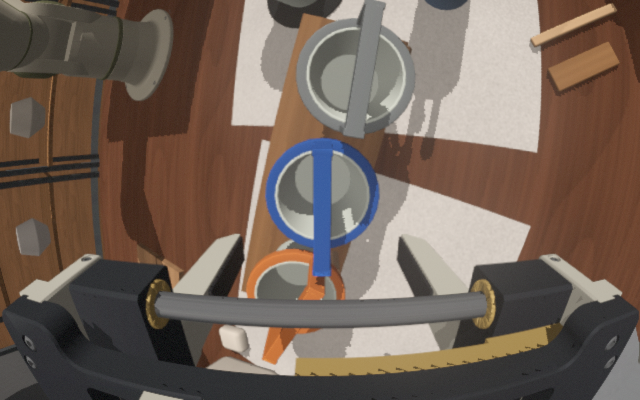

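Call:
servo_tool([
  [-1, [0.5, 20, 0.5], [0, 0, 0]],
  [-1, [0.5, 40, 0.5], [0, 0, 0]],
  [-1, [0.5, 55, 0.5], [0, 0, 0]],
  [-1, [0.5, 60, 0.5], [0, 0, 0]],
  [-1, [0.5, 60, 0.5], [0, 0, 0]],
  [1, [0.5, 60, 0.5], [0, 0, 0]],
  [1, [0.5, 60, 0.5], [0, 0, 0]],
  [1, [0.5, 60, 0.5], [0, 0, 0]],
  [1, [0.5, 60, 0.5], [0, 0, 0]],
  [1, [0.5, 60, 0.5], [0, 0, 0]],
  [1, [0.5, 60, 0.5], [0, 0, 0]],
  [1, [0.5, 60, 0.5], [0, 0, 0]],
], grip_force=40)

```text
time_s: 4.68
eef_pos: [0.6247, -0.2182, 0.1533]
tool_rot: [-1.437, 0.311, 0.487]
force: [0.1, 0.9, -0.3]
grip_width: 0.0276
```

```bash
python3 - <<'E'
from h import *
P,Rt=grasp('blue',0,1); print(rel(P,Rt),cur()[2]['q'].round(2),cur()[2]['force'])
s,p,d,i=snap('scene'); cv2.imwrite('pics/s2.png',p[60:300,40:400])
E
```

```text
(array([-1.2, -0.5, -0.5]), array([-0.0001,  0.002 , -0.0006])) [ 0.13  0.83  0.17  1.36 -0.05  1.47  0.42] [ 0.1364649   0.91465644 -0.34521958]
```

View pics/s2.png

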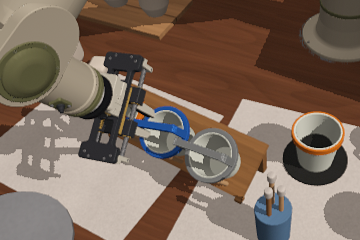

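Call:
servo_tool([
  [1, [0, 0, 0], [0, 0, 0]],
  [1, [0, 0, 0], [0, 0, 0]],
  [1, [0, 0, 0], [0, 0, 0]],
  [1, [0, 0, 0], [0, 0, 0]],
])

```text
time_s: 5.22
eef_pos: [0.6247, -0.2182, 0.1534]
tool_rot: [-1.437, 0.311, 0.487]
force: [-0.0, -0.4, -0.1]
grip_width: 0.001
```

```bash
python3 - <<'E'
from h import *
s,p,d,i=snap('wrist'); cv2.imwrite('pics/w3.png',p)
s,p,d,i=snap('side'); cv2.imwrite('pics/d3.png',cv2.resize(p[60:260,250:450],None,fx=3,fy=3,interpolation=2))
E
```

```text
(no output)
```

View pics/w3.png

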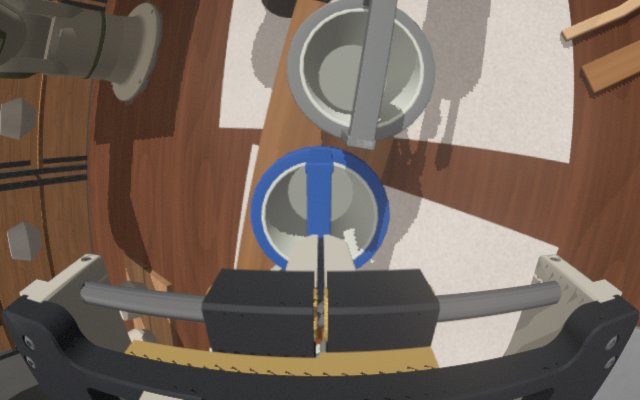

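View pics/d3.png

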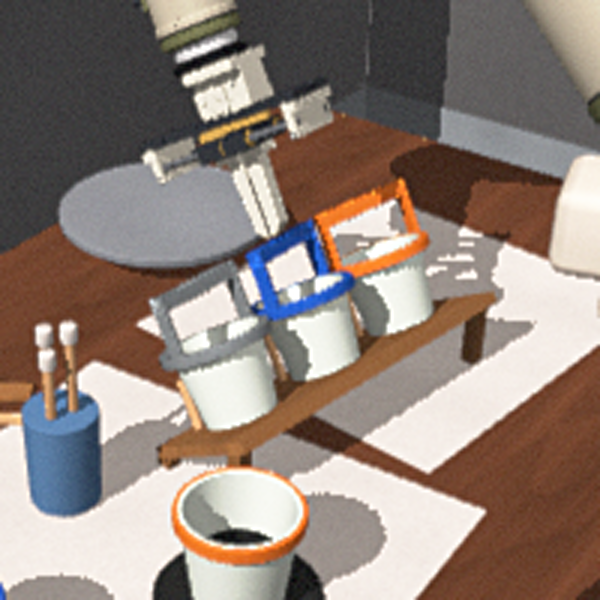

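```bash
python3 - <<'E'
from h import *
p0,R0,s0=cur(); 
tip=p0+R0[:,1]*.008
print('tip',tip,pix('side',[tip,p0]),pix('scene',[tip,p0]))
_,W=cloud('side')
for u,v in [(337,138),(338,136),(336,130),(340,137),(333,120)]: print(u,v,W[v,u].round(4), ((W[v,u]-p0)@R0).round(4))
m=masks(load('side')[1])['blue']; q=W[m]; q=q[np.isfinite(q).all(1)]; q=q[np.linalg.norm(q-BK['blue'][0],axis=1)<.12]
h=(q-BK['blue'][0])@AX; b=q[h>.04]; print(len(b),((b-p0)@R0).round(3)[::8])
a=load('side')[1]; o=cv2.resize(a[110:170,310:380],None,fx=10,fy=10,interpolation=0)
cv2.imwrite('pics/d4.png',o)
E
```

```text
tip [ 0.62072454 -0.21778428  0.14644314] [[344.34107137 148.06661207]
 [343.41537474 145.56101187]] [[196.08502206 188.19095476]
 [194.08439772 187.21549886]]
337 138 [ 0.6442 -0.2119  0.175 ] [ 0.0072 -0.0281  0.0072]
338 136 [ 0.6382 -0.208   0.1853] [-0.0025 -0.0337  0.0128]
336 130 [ 0.6487 -0.212   0.2   ] [-0.0011 -0.0519  0.0097]
340 137 [ 0.6318 -0.2091  0.1836] [-0.0074 -0.0291  0.0121]
333 120 [ 0.6644 -0.2178  0.2253] [-0.0006 -0.0819  0.0056]
125 [[-0.012 -0.019 -0.047]
 [-0.014 -0.021 -0.02 ]
 [-0.01  -0.017 -0.023]
 [-0.012 -0.02  -0.004]
 [-0.015 -0.008 -0.04 ]
 [-0.01  -0.01  -0.025]
 [-0.011 -0.019  0.013]
 [-0.006 -0.02   0.022]
 [-0.013 -0.009 -0.007]
 [-0.01  -0.011  0.006]
 [-0.01  -0.013  0.022]
 [-0.01  -0.015  0.038]
 [-0.009 -0.017  0.052]
 [-0.006 -0.014  0.05 ]
 [-0.011 -0.009  0.05 ]
 [-0.006 -0.005  0.051]]
```

View pics/d4.png

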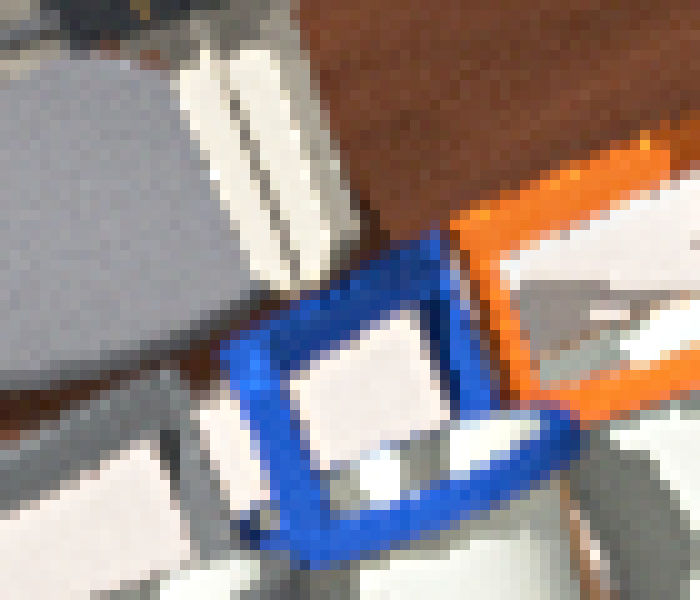

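```bash
python3 - <<'E'
from h import *
s,p,d,i=snap('scene'); o=cv2.resize(p[140:220,140:240],None,fx=7,fy=7,interpolation=0)
cv2.imwrite('pics/s4.png',o)
_,W=cloud('scene'); p0,R0,s0=cur(); print(p0, s0['grip_width'])
for v in range(165,192,3):
    print(v,[(u,*((W[v,u]-p0)@R0*1000).round().astype(int)) for u in range(170,206,5)])
E
```

```text
[ 0.62470733 -0.21824973  0.15335906] 0.00038817609465799174
165 [(170, np.int64(-10), np.int64(-131), np.int64(26)), (175, np.int64(-10), np.int64(-133), np.int64(37)), (180, np.int64(-15), np.int64(-119), np.int64(37)), (185, np.int64(-60), np.int64(83), np.int64(-88)), (190, np.int64(-70), np.int64(120), np.int64(-100)), (195, np.int64(-72), np.int64(122), np.int64(-88)), (200, np.int64(-73), np.int64(118), np.int64(-72)), (205, np.int64(-75), np.int64(121), np.int64(-62))]
168 [(170, np.int64(-4), np.int64(-133), np.int64(28)), (175, np.int64(-6), np.int64(-130), np.int64(36)), (180, np.int64(-10), np.int64(-115), np.int64(36)), (185, np.int64(-52), np.int64(77), np.int64(-82)), (190, np.int64(-63), np.int64(119), np.int64(-97)), (195, np.int64(-65), np.int64(121), np.int64(-85)), (200, np.int64(-49), np.int64(38), np.int64(-21)), (205, np.int64(-50), np.int64(36), np.int64(-9))]
171 [(170, np.int64(1), np.int64(-132), np.int64(29)), (175, np.int64(-2), np.int64(-124), np.int64(33)), (180, np.int64(-5), np.int64(-115), np.int64(37)), (185, np.int64(-45), np.int64(73), np.int64(-7
[... 1947 characters left out ...]
(180, np.int64(12), np.int64(-64), np.int64(10)), (185, np.int64(8), np.int64(-48), np.int64(10)), (190, np.int64(4), np.int64(-32), np.int64(10)), (195, np.int64(1), np.int64(-20), np.int64(14)), (200, np.int64(-1), np.int64(-22), np.int64(26)), (205, np.int64(-3), np.int64(-19), np.int64(34))]
189 [(170, np.int64(30), np.int64(-123), np.int64(32)), (175, np.int64(27), np.int64(-115), np.int64(36)), (180, np.int64(14), np.int64(-39), np.int64(-4)), (185, np.int64(14), np.int64(-46), np.int64(11)), (190, np.int64(-4), np.int64(58), np.int64(-44)), (195, np.int64(5), np.int64(-12), np.int64(10)), (200, np.int64(5), np.int64(-18), np.int64(25)), (205, np.int64(3), np.int64(-19), np.int64(36))]
```

View pics/s4.png

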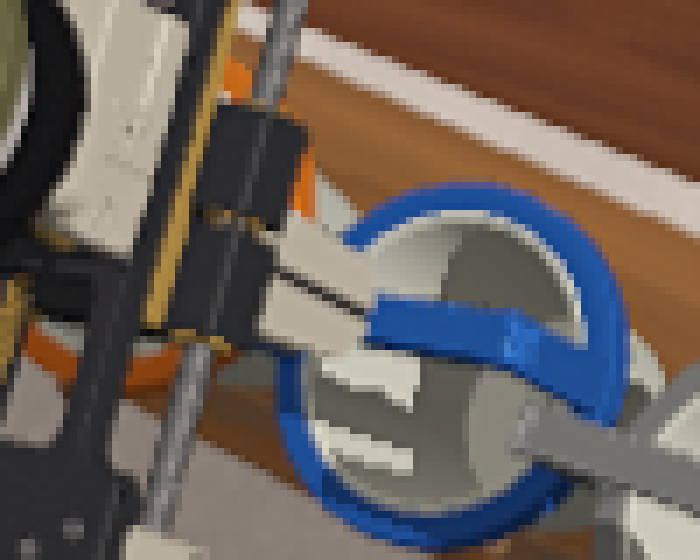

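```bash
python3 - <<'E'
from h import *
s,p,d,i=load('wrist'); M=i['mount']
uv=np.array([(300,240),(340,240),(300,255),(340,255),(290,265),(318,180),(318,200),(318,215),(318,228),(260,215),(383,215)])
o,r=wray(s,i,uv); T=wcam(s,i); rc=r@T[:3,:3]
for k,(u,v) in enumerate(uv):
    X=rc[k]*d[v,u]/-rc[k,2]; print(u,v,d[v,u].round(3),((M@np.r_[X,1])[:3]*1000).round(1))
print(i['mount'][:3,3])
cv2.imwrite('pics/w3z.png',cv2.resize(p[140:280,240:400],None,fx=4.5,fy=4,interpolation=0))
E
```

```text
300 240 0.172 [-10.6 -31.1   9.1]
340 240 0.172 [ 11.8 -31.5   9.3]
300 255 0.154 [ -9.5 -50.    9.1]
340 255 0.152 [ 10.6 -51.4   9.9]
290 265 0.143 [-13.5 -61.    9.3]
318 180 0.175 [ -0.6 -19.   40.7]
318 200 0.178 [ -0.6 -19.4  29. ]
318 215 0.18 [ -0.6 -20.2  20.1]
318 228 0.182 [ -0.6 -20.3  12.1]
260 215 0.244 [-47.3  40.6  -1.3]
383 215 0.242 [50.6 39.2 -0.7]
[ 0.00068254 -0.18989115  0.07937558]
```

View pics/w3z.png

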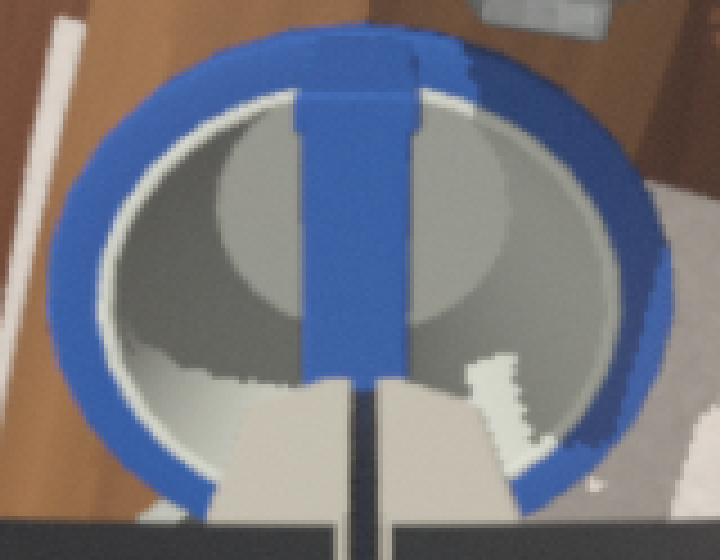

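Call:
servo_tool([
  [-0.3, [0, 0, 0], [0, 0, 0]],
  [-0.3, [0, 0, 0], [0, 0, 0]],
  [-0.3, [0, 0, 0], [0, 0, 0]],
  [-0.3, [0, 0, 0], [0, 0, 0]],
  [-0.3, [0, 0, 0], [0, 0, 0]],
  [-0.3, [0, 0, 0], [0, 0, 0]],
  [-0.3, [0, 0, 0], [0, 0, 0]],
  [-0.3, [-0.5, 0, 0], [0, 0, 0]],
])

```text
time_s: 6.38
eef_pos: [0.6242, -0.2183, 0.1536]
tool_rot: [-1.437, 0.311, 0.487]
force: [0.7, -0.6, -0.5]
grip_width: 0.0602
```

Call:
servo_tool([
  [-0.3, [0, 8, 0], [0, 0, 0]],
  [-0.3, [0, 17, 0], [0, 0, 0]],
  [-0.3, [0, 26, 0], [0, 0, 0]],
  [-0.3, [0, 34, 0], [0, 0, 0]],
  [-0.3, [0, 34, 0], [0, 0, 0]],
])

```text
time_s: 7.0
eef_pos: [0.6067, -0.2161, 0.1236]
tool_rot: [-1.436, 0.312, 0.488]
force: [-1.5, 0.2, -0.3]
grip_width: 0.0607
```

```bash
python3 - <<'E'
from h import *
s,p,d,i=snap('wrist'); cv2.imwrite('pics/w5.png',p)
s,p,d,i=snap('side'); cv2.imwrite('pics/d5.png',cv2.resize(p[80:180,290:400],None,fx=6,fy=6,interpolation=0))
E
```

```text
(no output)
```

View pics/w5.png

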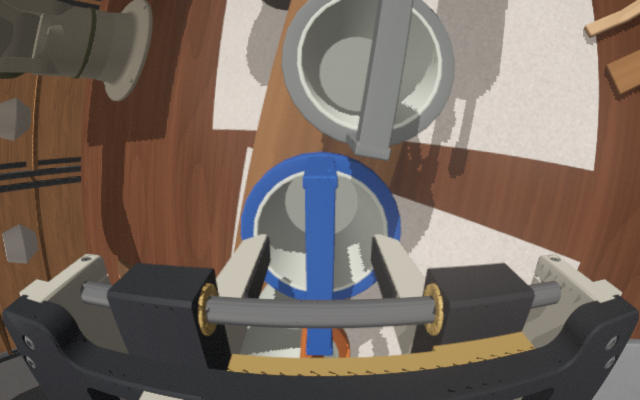

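View pics/d5.png

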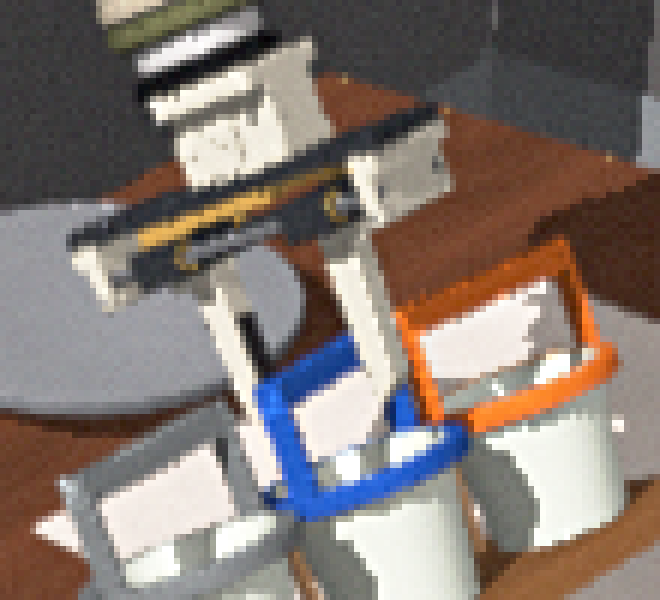

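Call:
servo_tool([
  [1, [0, 0, 0], [0, 0, 0]],
  [1, [0, 0, 0], [0, 0, 0]],
  [1, [0, 0, 0], [0, 0, 0]],
  [1, [0, 0, 0], [0, 0, 0]],
  [1, [0, 0, 0], [0, 0, 0]],
  [1, [0, 0, 0], [0, 0, 0]],
  [1, [0, 0, 0], [0, 0, 0]],
  [1, [0, 0, 0], [0, 0, 0]],
])

```text
time_s: 8.1
eef_pos: [0.6074, -0.2162, 0.1242]
tool_rot: [-1.437, 0.311, 0.487]
force: [-0.0, 0.4, 0.1]
grip_width: 0.0139
```

Call:
servo_tool([
  [1, [0, -5, 0], [0, 0, 0]],
  [1, [0, -12, 0], [0, 0, 0]],
  [1, [0, -22, 0], [0, 0, 0]],
  [1, [0, -35, 0], [0, 0, 0]],
  [1, [0, -50, 0], [0, 0, 0]],
  [1, [0, -65, 0], [0, 0, 0]],
  [1, [0, -80, 0], [0, 0, 0]],
  [1, [0, -95, 0], [0, 0, 0]],
  [1, [0, -110, 0], [0, 0, 0]],
  [1, [0, -122, 0], [0, 0, 0]],
  [1, [0, -130, 0], [0, 0, 0]],
  [1, [0, -130, 0], [0, 0, 0]],
])

```text
time_s: 9.6
eef_pos: [0.6723, -0.2242, 0.237]
tool_rot: [-1.437, 0.31, 0.487]
force: [-0.1, -0.2, -2.9]
grip_width: 0.0139
```

```bash
python3 - <<'E'
from h import *
print(cur()[2]['q'].round(2),cur()[2]['force'])
s,p,d,i=snap('scene'); cv2.imwrite('pics/s6.png',p)
s,p,d,i=snap('side'); cv2.imwrite('pics/d6.png',cv2.resize(p[30:200,270:430],None,fx=4,fy=3.5,interpolation=0))
E
```

```text
[ 0.13  0.84  0.19  1.14 -0.05  1.69  0.42] [-0.09174605 -0.20923639 -2.9098288 ]
```

View pics/s6.png

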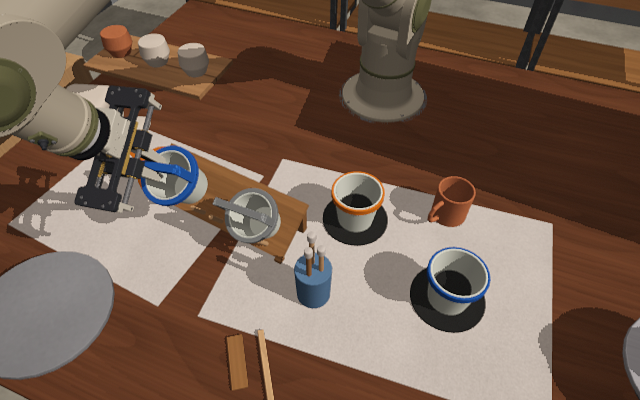

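View pics/d6.png

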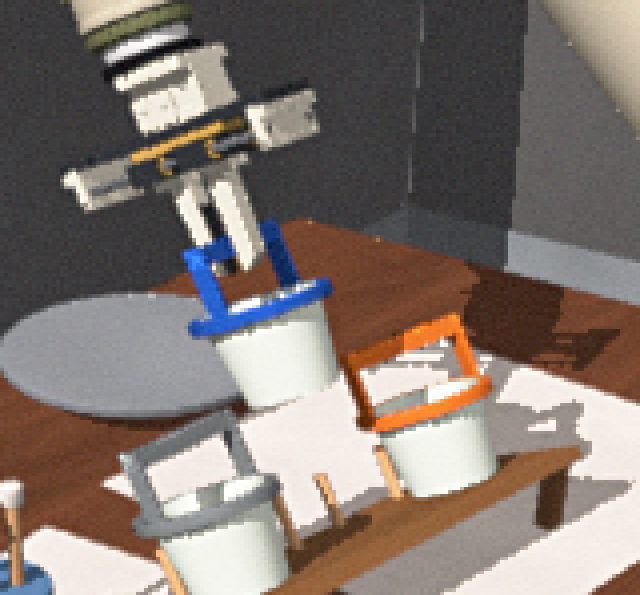

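```bash
cat >> h.py <<'E'
TUB['blue'][0]=.586; TUB['orange'][0]=.465
OFF=.046
def up(xy,zbar,xdir):
    Rt=Rot(np.array([0,0,-1.]),xdir*[1,1,0]); return np.array([*xy,zbar])+Rt[:,1]*OFF,Rt
E
python3 - <<'E'
from h import *
p0,R0,s=cur(); x=R0[:,0]
print(rel(*up((.68,-.22),.40,x)))
print(rel(*up(TUB['blue'][:2],.40,x)))
E
```

```text
(array([ -49.5, -105.7,   17.4]), array([-0.1337, -0.0347, -0.5076]))
(array([-60.3, -26.3, 551. ]), array([-0.1337, -0.0347, -0.5076]))
```

Call:
servo_tool([
  [1, [-4, -15, 2], [-0.012, -0.003, -0.045]],
  [1, [-12, -35, 5], [-0.034, -0.009, -0.13]],
  [1, [-22, -55, 9], [-0.06, -0.016, -0.23]],
  [1, [-32, -75, 13], [-0.085, -0.022, -0.325]],
  [1, [-42, -95, 16], [-0.11, -0.029, -0.42]],
  [1, [-48, -104, 20], [-0.13, -0.034, -0.49]],
  [1, [-50, -104, 35], [-0.1337, -0.0347, -0.5076]],
  [1, [-50.5, -99, 70], [-0.1337, -0.0347, -0.5076]],
  [1, [-51.5, -92, 115], [-0.1337, -0.0347, -0.5076]],
  [1, [-52.5, -85, 163], [-0.1337, -0.0347, -0.5076]],
  [1, [-53, -78, 210], [-0.1337, -0.0347, -0.5076]],
  [1, [-54, -71, 255], [-0.1337, -0.0347, -0.5076]],
])

```text
time_s: 11.2
eef_pos: [0.6379, 0.0195, 0.3545]
tool_rot: [-1.567, -0.12, 0.121]
force: [0.8, 0.2, -3.2]
grip_width: 0.0138
```

```bash
python3 - <<'E'
from h import *
p0,R0,s=cur(); x=R0[:,0];print(R0.round(3),s['force'],s['q'].round(2))
# yaw to keep: from commanded
print(rel(*up(TUB['blue'][:2],.40,x)))
E
```

```text
[[ 0.988 -0.001 -0.153]
 [ 0.153  0.     0.988]
 [-0.001 -1.     0.   ]] [ 0.82512432  0.23018979 -3.24267558] [-0.2   0.36  0.11  1.61 -0.04  1.17  0.08]
(array([ -6.6,   0.5, 296.4]), array([-0.0003, -0.    , -0.0006]))
```

Call:
servo_tool([
  [1, [-1, 0, 45], [0, 0, 0]],
  [1, [-2, 0, 95], [0, 0, 0]],
  [1, [-3, 0, 145], [0, 0, 0]],
  [1, [-4, 0, 195], [0, 0, 0]],
  [1, [-5, 0, 240], [0, 0, 0]],
  [1, [-6, 0, 272], [0, 0, 0]],
  [1, [-6.5, 0, 290], [0, 0, 0]],
  [1, [-6.5, 0.5, 296.4], [0, 0, 0]],
  [1, [-6.5, 0.5, 296.4], [0, 0, 0]],
  [1, [-6.5, 0.5, 296.4], [0, 0, 0]],
])

```text
time_s: 12.45
eef_pos: [0.5881, 0.3069, 0.3543]
tool_rot: [-1.568, -0.119, 0.117]
force: [-0.3, 1.2, -1.8]
grip_width: 0.014
```

```bash
python3 - <<'E'
from h import *
p0,R0,s=cur(); print(p0,R0.round(3),s['force'],s['q'].round(2))
s,p,d,i=snap('scene'); cv2.imwrite('pics/s7.png',p)
s,p,d,i=snap('side'); cv2.imwrite('pics/d7.png',p)
s,p,d,i=snap('wrist'); cv2.imwrite('pics/w7.png',p)
E
```

```text
[0.58806922 0.30689435 0.35425443] [[ 0.989  0.001 -0.15 ]
 [ 0.15  -0.001  0.989]
 [ 0.001 -1.    -0.001]] [-0.28177634  1.23803521 -1.84111855] [-0.59  0.4   0.04  1.55 -0.01  1.19 -0.4 ]
```

View pics/s7.png

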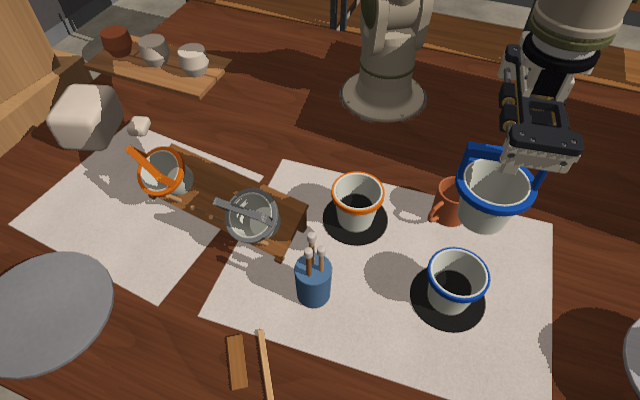

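View pics/d7.png

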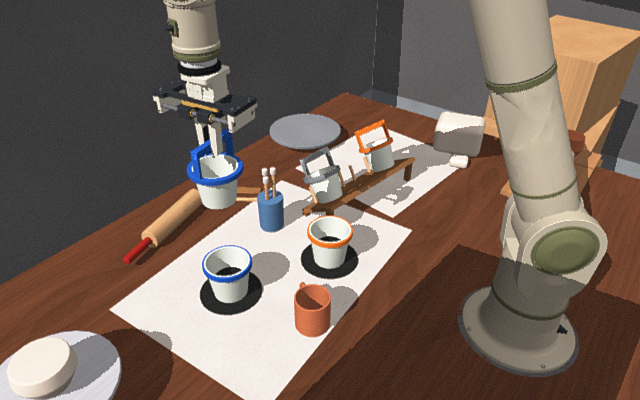

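View pics/w7.png

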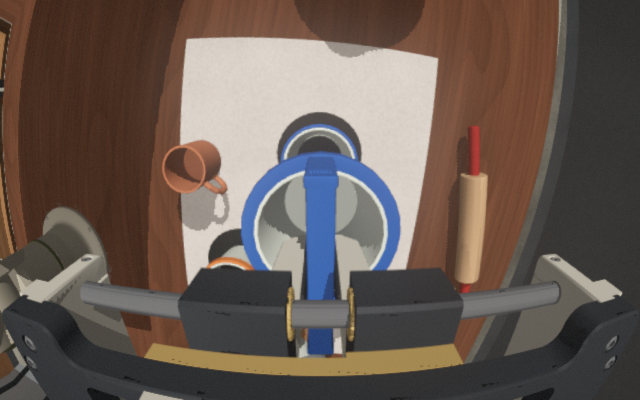

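```bash
cat >> h.py <<'E'
from scipy.optimize import least_squares
def ring(n,col,ctr,zlo,zhi,it=4):
    p,W=cloud(n); m=masks(p)[col]; q=W[m]; q=q[np.isfinite(q).all(1)]
    q=q[(np.hypot(*(q[:,:2]-ctr[:2]).T)<.075)&(q[:,2]>zlo)&(q[:,2]<zhi)]
    return q
def topring(n,col,ctr,zlo,zhi):
    q=ring(n,col,ctr,zlo,zhi); h=np.histogram(q[:,2],np.arange(zlo,zhi,.002)); pk=h[1][h[0].argmax()]+.001
    r=q[abs(q[:,2]-pk)<.005]; c,nn,s,k=plane(r); 
    f=least_squares(lambda t:np.hypot(*(r[:,:2]-t[:2]).T)-t[2],[*ctr[:2],.052],loss='soft_l1',f_scale=.002)
    return f.x.round(4),'peak z',pk.round(4),'plane c',c.round(4),'n',nn.round(3),k
E
python3 - <<'E'
from h import *
for n in('scene','side'):
    print(n,'bucket',topring(n,'blue',(.586,.311),.32,.39))
    print(n,'tub',topring(n,'blue',(.586,.311),.08,.12), topring(n,'orange',(.465,.0745),.08,.12))
E
```

```text
scene bucket (array([0.5904, 0.3041, 0.0513]), 'peak z', np.float64(0.351), 'plane c', array([0.6126, 0.3107, 0.351 ]), 'n', array([ 0.004, -0.008,  1.   ]), 724)
scene tub (array([0.5865, 0.3113, 0.0544]), 'peak z', np.float64(0.101), 'plane c', array([0.6077, 0.3103, 0.0998]), 'n', array([ 0.016, -0.005,  1.   ]), 223) (array([0.4654, 0.0745, 0.0552]), 'peak z', np.float64(0.099), 'plane c', array([0.4768, 0.0816, 0.0994]), 'n', array([0.016, 0.001, 1.   ]), 168)
side bucket (array([0.5855, 0.3052, 0.0524]), 'peak z', np.float64(0.351), 'plane c', array([0.5658, 0.3186, 0.3513]), 'n', array([-0.018,  0.004,  1.   ]), 323)
side tub (array([0.5824, 0.3114, 0.0549]), 'peak z', np.float64(0.099), 'plane c', array([0.5507, 0.3351, 0.0986]), 'n', array([-0.025,  0.025,  0.999]), 163) (array([0.4622, 0.0747, 0.055 ]), 'peak z', np.float64(0.101), 'plane c', array([0.4369, 0.1051, 0.0994]), 'n', array([-0.014,  0.032,  0.999]), 95)
```

Call:
servo_tool([
  [1, [-1, 10, 3], [0, 0, 0]],
  [1, [-2.5, 30, 7], [0, 0, 0]],
  [1, [-2.5, 55, 7], [0, 0, 0]],
  [1, [-2.5, 80, 7], [0, 0, 0]],
  [1, [-2.5, 105, 7], [0, 0, 0]],
  [1, [-2.5, 120, 7], [0, 0, 0]],
  [1, [-2.5, 128, 7], [0, 0, 0]],
  [1, [-2.5, 130, 7], [0, 0, 0]],
  [1, [-2.5, 130, 7], [0, 0, 0]],
  [1, [-2.5, 130, 7], [0, 0, 0]],
])

```text
time_s: 13.85
eef_pos: [0.5844, 0.3153, 0.2249]
tool_rot: [-1.567, -0.121, 0.118]
force: [0.1, -0.7, -2.4]
grip_width: 0.0139
```

```bash
python3 - <<'E'
from h import *
p0,R0,s=cur(); print(p0,s['force'])
for n in('scene','side'):
    snap(n)
    print(n,'bucket',topring(n,'blue',(.586,.311),.19,.26))
p0,R0,s=cur(); print(p0,s['force'])
E
```

```text
[0.58439597 0.31526993 0.22487853] [ 0.08681213 -0.68016414 -2.38552559]
scene bucket (array([0.5873, 0.3124, 0.0508]), 'peak z', np.float64(0.221), 'plane c', array([0.6195, 0.316 , 0.2216]), 'n', array([ 0.018, -0.009,  1.   ]), 462)
side bucket (array([0.5816, 0.3134, 0.0519]), 'peak z', np.float64(0.223), 'plane c', array([0.5623, 0.3271, 0.2221]), 'n', array([-0.005, -0.003,  1.   ]), 258)
[0.58431684 0.31520015 0.22474766] [ 0.105612    0.77154215 -2.0034103 ]
```

Call:
servo_tool([
  [1, [0, 8, -1.5], [0, 0, 0]],
  [1, [0, 20, -1.5], [0, 0, 0]],
  [1, [0, 34, -1.5], [0, 0, 0]],
  [1, [0, 48, -1.5], [0, 0, 0]],
  [1, [0, 60, -1.5], [0, 0, 0]],
  [1, [0, 70, -1.5], [0, 0, 0]],
  [1, [0, 77, -1.5], [0, 0, 0]],
  [1, [0, 81, -1.5], [0, 0, 0]],
  [1, [0, 82, -1.5], [0, 0, 0]],
  [1, [0, 82, -1.5], [0, 0, 0]],
])

```text
time_s: 15.2
eef_pos: [0.5845, 0.3137, 0.1424]
tool_rot: [-1.567, -0.121, 0.119]
force: [-1.0, -0.2, -2.3]
grip_width: 0.014
```

```bash
python3 - <<'E'
from h import *
p0,R0,s=cur(); print(p0,s['force'])
for n in('scene','side'):
    s,p,d,i=snap(n); cv2.imwrite(f'pics/{n}8.png',cv2.resize(p[180:320,400:560] if n=='scene' else p[200:330,160:300],None,fx=4,fy=4,interpolation=0))
    print(n,'bucket',topring(n,'blue',(.586,.311),.12,.17))
E
```

```text
[0.58451083 0.31368087 0.14244255] [-0.97012928 -0.23970333 -2.29581643]
scene bucket (array([0.5857, 0.3107, 0.0519]), 'peak z', np.float64(0.139), 'plane c', array([0.6211, 0.3138, 0.139 ]), 'n', array([ 0.009, -0.011,  1.   ]), 366)
side bucket (array([0.5813, 0.3122, 0.0514]), 'peak z', np.float64(0.141), 'plane c', array([0.5603, 0.3254, 0.1399]), 'n', array([-0.013,  0.009,  1.   ]), 255)
```

View pics/side8.png

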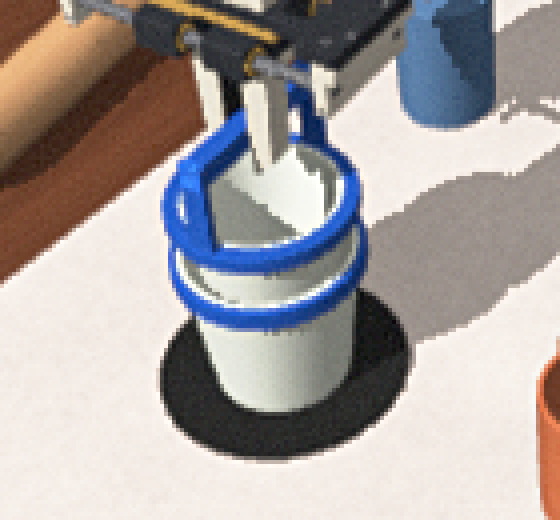

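Call:
servo_tool([
  [1, [0, 2, 0], [0, 0, 0]],
  [1, [0, 4, 0], [0, 0, 0]],
  [1, [0, 5, 0], [0, 0, 0]],
  [1, [0, 6, 0], [0, 0, 0]],
  [1, [0, 6.5, 0], [0, 0, 0]],
  [1, [0, 7, 0], [0, 0, 0]],
])

```text
time_s: 16.05
eef_pos: [0.5844, 0.3136, 0.1351]
tool_rot: [-1.568, -0.12, 0.119]
force: [0.3, 0.9, -2.2]
grip_width: 0.0136
```

Call:
servo_tool([
  [1, [0, 0.5, 0], [0, 0, 0]],
  [1, [0, 1, 0], [0, 0, 0]],
])

```text
time_s: 16.3
eef_pos: [0.5844, 0.3135, 0.1341]
tool_rot: [-1.568, -0.12, 0.119]
force: [0.3, 0.1, -1.9]
grip_width: 0.0134
```

Call:
servo_tool([
  [1, [0, 0.5, 0], [0, 0, 0]],
  [1, [0, 1, 0], [0, 0, 0]],
])

```text
time_s: 16.55
eef_pos: [0.5845, 0.3139, 0.1334]
tool_rot: [-1.567, -0.121, 0.119]
force: [-0.1, 0.3, 1.7]
grip_width: 0.0137
```

Call:
servo_tool([
  [1, [0, 0.5, 0], [0, 0, 0]],
  [1, [0, 1, 0], [0, 0, 0]],
])

```text
time_s: 16.8
eef_pos: [0.5846, 0.314, 0.1327]
tool_rot: [-1.567, -0.121, 0.119]
force: [-2.3, 0.8, 4.4]
grip_width: 0.014
```

Call:
servo_tool([
  [1, [0, 0.5, 0], [0, 0, 0]],
  [1, [0, 1, 0], [0, 0, 0]],
])

```text
time_s: 17.05
eef_pos: [0.5845, 0.3138, 0.1314]
tool_rot: [-1.567, -0.121, 0.119]
force: [-0.3, 1.3, 4.8]
grip_width: 0.0135
```

Call:
servo_tool([
  [1, [0, 0.7, 0], [0, 0, 0]],
  [1, [0, 1.4, 0], [0, 0, 0]],
  [1, [0, 2.1, 0], [0, 0, 0]],
  [1, [0, 2.8, 0], [0, 0, 0]],
  [1, [0, 3.5, 0], [0, 0, 0]],
  [1, [0, 4.2, 0], [0, 0, 0]],
  [1, [0, 4.9, 0], [0, 0, 0]],
  [1, [0, 5.5, 0], [0, 0, 0]],
  [1, [0, 5.5, 0], [0, 0, 0]],
])

```text
time_s: 18.18
eef_pos: [0.5844, 0.3135, 0.1255]
tool_rot: [-1.568, -0.12, 0.119]
force: [-0.3, 1.6, 3.9]
grip_width: 0.0137
```

```bash
python3 - <<'E'
from h import *
for n in('scene','side'):
    s,p,d,i=snap(n); cv2.imwrite(f'pics/{n}9.png',cv2.resize(p[180:320,400:560] if n=='scene' else p[200:330,160:300],None,fx=4,fy=4,interpolation=0))
    print(n,'bucket',topring(n,'blue',(.586,.311),.112,.15))
p0,R0,s=cur(); print(p0,s['force'])
E
```

```text
scene bucket (array([0.5854, 0.3106, 0.0519]), 'peak z', np.float64(0.123), 'plane c', array([0.6211, 0.3132, 0.1224]), 'n', array([ 0.009, -0.008,  1.   ]), 348)
side bucket (array([0.5812, 0.3118, 0.0515]), 'peak z', np.float64(0.123), 'plane c', array([0.561 , 0.3267, 0.1226]), 'n', array([-0.014,  0.003,  1.   ]), 259)
[0.58437498 0.3134795  0.12555642] [-0.27650864  0.55258446  4.87746656]
```

View pics/side9.png

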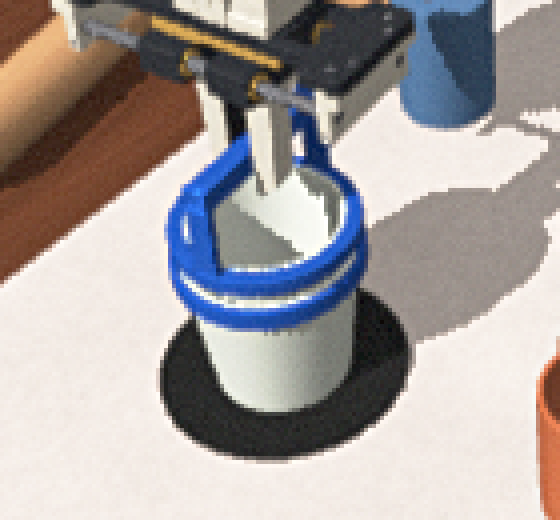

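Call:
servo_tool([
  [1, [0, 0.7, 0], [0, 0, 0]],
  [1, [0, 1.4, 0], [0, 0, 0]],
  [1, [0, 1.9, 0], [0, 0, 0]],
  [1, [0, 1.9, 0], [0, 0, 0]],
  [1, [0, 1.9, 0], [0, 0, 0]],
])

```text
time_s: 18.9
eef_pos: [0.5844, 0.3135, 0.1237]
tool_rot: [-1.568, -0.12, 0.119]
force: [-0.4, 3.0, 3.4]
grip_width: 0.0135
```

```bash
python3 - <<'E'
from h import *
for n in('scene','side'):
    s,p,d,i=snap(n); print(n,'bucket',topring(n,'blue',(.586,.311),.110,.15))
p0,R0,s=cur(); print(p0,s['force'])
E
```

```text
scene bucket (array([0.5853, 0.3106, 0.0519]), 'peak z', np.float64(0.121), 'plane c', array([0.6208, 0.312 , 0.1203]), 'n', array([ 0.015, -0.013,  1.   ]), 358)
side bucket (array([0.5813, 0.3117, 0.0516]), 'peak z', np.float64(0.121), 'plane c', array([0.5596, 0.3278, 0.1209]), 'n', array([-0.01,  0.01,  1.  ]), 262)
[0.58432659 0.31352822 0.12368499] [0.51219391 1.47140811 3.32546386]
```

Call:
servo_tool([
  [1, [0, -0.5, 0], [0, 0, 0]],
  [-0.2, [0, -0.5, 0], [0, 0, 0]],
  [-0.2, [0, -0.5, 0], [0, 0, 0]],
  [-0.2, [0, -0.5, 0], [0, 0, 0]],
  [-0.2, [0, -0.5, 0], [0, 0, 0]],
  [-0.2, [0, -0.5, 0], [0, 0, 0]],
  [-0.2, [0, -0.5, 0], [0, 0, 0]],
  [-0.2, [0, -10, 0], [0, 0, 0]],
  [-0.2, [0, -30, 0], [0, 0, 0]],
  [-0.2, [0, -60, 0], [0, 0, 0]],
  [-0.2, [0, -100, 0], [0, 0, 0]],
  [-0.2, [0, -150, 0], [0, 0, 0]],
])

```text
time_s: 20.5
eef_pos: [0.5838, 0.3133, 0.2751]
tool_rot: [-1.568, -0.119, 0.12]
force: [0.7, 0.3, -1.1]
grip_width: 0.056
```

```bash
python3 - <<'E'
from h import *
for n in('scene','side'):
    s,p,d,i=snap(n); print(n,'bucket',topring(n,'blue',(.586,.311),.110,.15)); cv2.imwrite(f'pics/{n}10.png',p)
p0,R0,s=cur(); print(p0,s['force'],s['q'].round(2))
P,Rt=grasp('orange',.15,1); P=P+Rt[:,1]*.035; print(P,rel(P,Rt))
E
```

```text
scene bucket (array([0.5856, 0.3103, 0.0514]), 'peak z', np.float64(0.121), 'plane c', array([0.6142, 0.3169, 0.1203]), 'n', array([ 0.01 , -0.002,  1.   ]), 413)
side bucket (array([0.581 , 0.3115, 0.0518]), 'peak z', np.float64(0.121), 'plane c', array([0.5618, 0.3238, 0.1206]), 'n', array([-0.006,  0.008,  1.   ]), 269)
[0.58671192 0.31480805 0.28037753] [ 0.01448919  0.30201713 -0.21037433] [-0.6   0.44  0.03  1.66 -0.01  1.03 -0.41]
[ 0.66341708 -0.34515588  0.25386797] (array([ -24.3,   23.9, -664.1]), array([-0.0048,  0.5344,  0.5383]))
```

View pics/scene10.png

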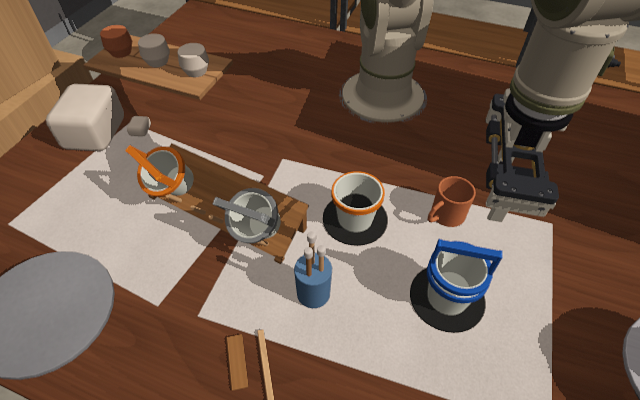

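```bash
python3 - <<'E'
from h import *
print(topring('side','orange',(.465,.0745),.08,.12))
p0,R0,s=cur(); print(rel(np.array([.66,-.30,.32]),R0))
E
```

```text
(array([0.4625, 0.074 , 0.0556]), 'peak z', np.float64(0.099), 'plane c', array([0.4368, 0.1083, 0.0985]), 'n', array([-0.042,  0.068,  0.997]), 125)
(array([ -20.2,  -42. , -618.7]), array([0., 0., 0.]))
```

Call:
servo_tool([
  [-0.3, [0, -15, -30], [0, 0, 0]],
  [-0.3, [-2, -30, -75], [0, 0, 0]],
  [-0.3, [-4, -42, -130], [0, 0, 0]],
  [-0.3, [-6, -42, -190], [0, 0, 0]],
  [-0.3, [-8, -42, -250], [0, 0, 0]],
  [-0.3, [-10, -42, -310], [0, 0, 0]],
  [-0.3, [-12, -42, -370], [0, 0, 0]],
  [-0.3, [-14, -42, -430], [0, 0, 0]],
  [-0.3, [-16, -42, -490], [0, 0, 0]],
  [-0.3, [-18, -42, -545], [0, 0.1, 0.1]],
  [-0.3, [-20, -35, -590], [0, 0.2, 0.2]],
  [-0.3, [-22, -20, -620], [0, 0.32, 0.32]],
])

```text
time_s: 22.1
eef_pos: [0.6563, -0.3053, 0.2952]
tool_rot: [-1.578, 0.388, 0.113]
force: [0.5, 0.2, -0.7]
grip_width: 0.0602
```

```bash
python3 - <<'E'
from h import *
P,Rt=grasp('orange',.15,1); P=P+Rt[:,1]*.035; print(cur()[0],cur()[2]['q'].round(2),rel(P,Rt))
E
```

```text
[ 0.65634916 -0.30525681  0.2952447 ] [ 0.17  0.7   0.27  1.23 -0.05  1.53  0.25] (array([ 26.4,  37. , -35.9]), array([0.0018, 0.2074, 0.2101]))
```

Call:
servo_tool([
  [-0.3, [9, 12, -12], [0, 0.07, 0.07]],
  [-0.3, [18, 25, -24], [0, 0.14, 0.14]],
  [-0.3, [26.5, 37, -36], [0.002, 0.207, 0.21]],
  [-0.3, [26.5, 37, -36], [0.002, 0.207, 0.21]],
  [-0.3, [26.5, 37, -36], [0.002, 0.207, 0.21]],
])

```text
time_s: 22.72
eef_pos: [0.6642, -0.3422, 0.2529]
tool_rot: [-1.548, 0.708, 0.115]
force: [-0.5, -0.6, -0.2]
grip_width: 0.0606
```

```bash
python3 - <<'E'
from h import *
s,p,d,i=snap('wrist'); cv2.imwrite('pics/w11.png',p)
P,Rt=grasp('orange',.15,1); P=P+Rt[:,1]*.035; print(cur()[2]['q'].round(2),rel(P,Rt))
h=cv2.cvtColor(p,cv2.COLOR_BGR2HSV); H,S,V=[h[...,k].astype(int) for k in range(3)]
m=(H>4)&(H<20)&(S>185)&(V>120)
o=p.copy(); o[m]=(0,255,255); 
C,u=BK['orange']; u=u/np.linalg.norm(u); e=np.cross(AX,u)
X=wpix(s,i,[C+AX*.058+u*k for k in(0,.054,-.054)]); print(X)
for x in X: cv2.circle(o,tuple(int(v) for v in x),3,(0,0,255),-1)
cv2.imwrite('pics/w11m.png',o)
v,uu=np.nonzero(m); o_,r=wray(s,i,np.c_[uu,v])
dd=toplane(o_,r,C+AX*.058,AX)-(C+AX*.058); k=(abs(dd@e)<.018)&(abs(dd@u)<.062); a,b=dd[k]@e,dd[k]@u; k2=abs(b)<.035
f=np.polyfit(b[k2],a[k2],1); print('bar',f.round(4),np.percentile(b,[1,99]).round(4),np.percentile(a[k2],[2,98]).round(4))
dd=toplane(o_,r,C,AX)-C; x,y=dd@e,dd@u; rr=np.hypot(x,y); k=(rr>.042)&(rr<.062)
ff=least_squares(lambda t:np.hypot(x[k]-t[0],y[k]-t[1])-t[2],[0,0,.052],loss='soft_l1',f_scale=.002); print('collar e,u,r',ff.x.round(4))
E
```

```text
[ 0.21  0.89  0.34  1.02 -0.08  1.76  0.11] (array([ 0.4,  0.2, -3.2]), array([0.0001, 0.0077, 0.0038]))
[[319.33399349 198.52432247]
 [319.80162529 142.15504979]
 [318.92742532 249.70408486]]Traceback (most recent call last):
  File "<stdin>", line 13, in <module>
    raise TypeError("expected non-empty vector for x")
TypeError: expected non-empty vector for x
```

View pics/w11m.png

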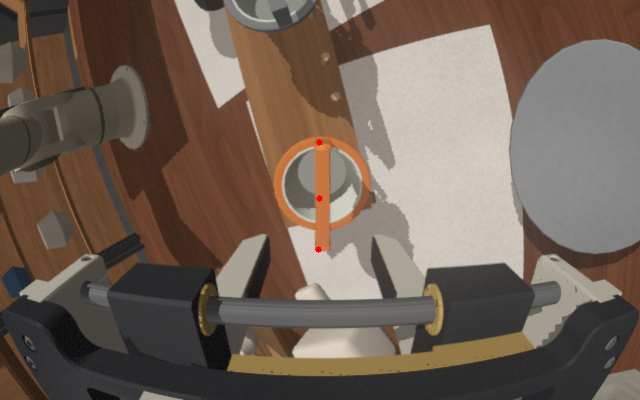

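```bash
cat > wb.py <<'E'
from h import *
s,p,d,i=load('wrist')
h=cv2.cvtColor(p,cv2.COLOR_BGR2HSV); H,S,V=[h[...,k].astype(int) for k in range(3)]
print(h[180,323],h[185,280])
m=(H>4)&(H<15)&(S>140)&(V>150)
C,u=BK['orange']; u=u/np.linalg.norm(u); e=np.cross(AX,u)
v,uu=np.nonzero(m); o_,r=wray(s,i,np.c_[uu,v])
dd=toplane(o_,r,C+AX*.058,AX)-(C+AX*.058); k=(abs(dd@e)<.014)&(abs(dd@u)<.062); a,b=dd[k]@e,dd[k]@u; k2=abs(b)<.035
print(k.sum(),k2.sum())
f=np.polyfit(b[k2],a[k2],1); print('bar',f.round(4),np.percentile(b,[1,99]).round(4),np.percentile(a[k2],[2,98]).round(4))
dd=toplane(o_,r,C,AX)-C; x,y=dd@e,dd@u; rr=np.hypot(x,y); k=(rr>.042)&(rr<.062)
ff=least_squares(lambda t:np.hypot(x[k]-t[0],y[k]-t[1])-t[2],[0,0,.052],loss='soft_l1',f_scale=.002); print('collar e,u,r',ff.x.round(4))
for uv in [(323,150),(323,180),(323,220)]:
    o_,r=wray(s,i,[uv]); T=wcam(s,i); rc=(r@T[:3,:3])[0]; X=rc*d[uv[1],uv[0]]/-rc[2]; print(uv,((i['mount']@np.r_[X,1])[:3]*1000).round(1))
E
python3 wb.py
```

```text
[ 12 172 196] [ 12 172 194]
1808 1047
bar [-0.0238 -0.0023] [-0.0523  0.059 ] [-0.0107  0.011 ]
collar e,u,r [-0.0024 -0.0007  0.0513]
(323, 150) [ 3.1 94.2 43.7]
(323, 180) [ 3.2 93.4 15.5]
(323, 220) [  3.4  96.1 -25.3]
```

Call:
servo_tool([
  [-0.3, [3, 30, -2], [0, 0.005, 0.003]],
  [-0.3, [3, 60, -2], [0, 0.005, 0.003]],
  [-0.3, [3, 80, -2], [0, 0.005, 0.003]],
  [-0.3, [3, 85, -2], [0, 0.005, 0.003]],
  [-0.3, [3, 85, -2], [0, 0.005, 0.003]],
])

```text
time_s: 23.4
eef_pos: [0.6242, -0.34, 0.1791]
tool_rot: [-1.548, 0.715, 0.112]
force: [-0.3, -0.3, -0.4]
grip_width: 0.0605
```

```bash
cat >>h.py <<'E'
BK['orange']=(BK['orange'][0]+np.array([.795,-.368,-.482])*.0024,BK['orange'][1])
E
python3 - <<'E'
from h import *
snap('wrist'); cv2.imwrite('pics/w12.png',load('wrist')[1])
P,Rt=grasp('orange',0,1); P=P+Rt[:,1]*.035; print(rel(P,Rt))
E
python3 wb.py
```

```text
(array([-0.8, 65.6, -1.1]), array([0.0002, 0.0019, 0.0006]))
[ 12 173 193] [18 35 87]
3162 1866
bar [ 0.0014 -0.0001] [-0.0524  0.0606] [-0.0104  0.0099]
collar e,u,r [-0.0001 -0.0007  0.0511]
(323, 150) [ 2.5 31.3 51.7]
(323, 180) [ 2.4 10.8 34.2]
(323, 220) [2.5 9.8 6.4]
```

View pics/w12.png

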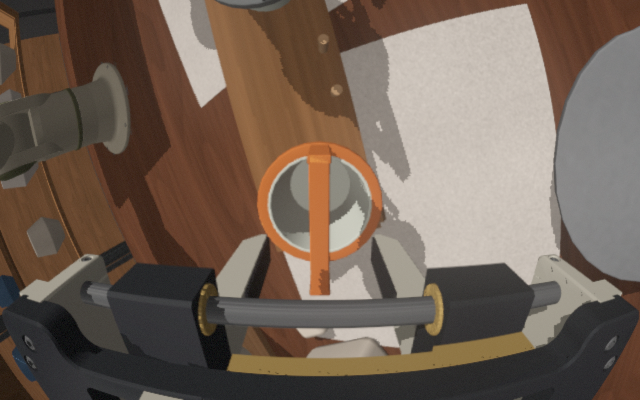

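Call:
servo_tool([
  [-0.3, [-0.5, 20, -1], [0, 0.002, 0]],
  [-0.3, [-0.5, 40, -1], [0, 0.002, 0]],
  [-0.3, [-0.5, 55, -1], [0, 0.002, 0]],
  [-0.3, [-0.5, 64, -1], [0, 0.002, 0]],
  [-0.3, [-0.5, 64, -1], [0, 0.002, 0]],
  [1, [-0.5, 64, -1], [0, 0.002, 0]],
  [1, [-0.5, 64, -1], [0, 0.002, 0]],
  [1, [-0.5, 64, -1], [0, 0.002, 0]],
  [1, [-0.5, 64, -1], [0, 0.002, 0]],
  [1, [-0.5, 64, -1], [0, 0.002, 0]],
  [1, [-0.5, 64, -1], [0, 0.002, 0]],
  [1, [-0.5, 64, -1], [0, 0.002, 0]],
])

```text
time_s: 24.95
eef_pos: [0.5909, -0.337, 0.1226]
tool_rot: [-1.548, 0.719, 0.112]
force: [-0.1, -0.2, 0.4]
grip_width: 0.0134
```

Call:
servo_tool([
  [1, [0, 0, 0], [0, 0, 0]],
  [1, [0, 0, 0], [0, 0, 0]],
])

```text
time_s: 25.2
eef_pos: [0.591, -0.337, 0.1226]
tool_rot: [-1.548, 0.719, 0.112]
force: [-0.9, -0.5, 1.8]
grip_width: 0.0135
```

Gripped at 13.5 mm; lift along the axis.

Call:
servo_tool([
  [1, [0, -5, 0], [0, 0, 0]],
  [1, [0, -12, 0], [0, 0, 0]],
  [1, [0, -22, 0], [0, 0, 0]],
  [1, [0, -35, 0], [0, 0, 0]],
  [1, [0, -50, 0], [0, 0, 0]],
  [1, [0, -65, 0], [0, 0, 0]],
  [1, [0, -80, 0], [0, 0, 0]],
  [1, [0, -95, 0], [0, 0, 0]],
  [1, [0, -110, 0], [0, 0, 0]],
  [1, [0, -122, 0], [0, 0, 0]],
  [1, [0, -130, 0], [0, 0, 0]],
  [1, [0, -130, 0], [0, 0, 0]],
])

```text
time_s: 26.7
eef_pos: [0.656, -0.3451, 0.2353]
tool_rot: [-1.548, 0.718, 0.111]
force: [0.1, -0.5, -2.1]
grip_width: 0.0139
```

```bash
python3 - <<'E'
from h import *
p0,R0,s=cur(); x=R0[:,0]; print(s['q'].round(2),s['force'])
print(rel(*up((.66,-.33),.40,x)))
print(rel(*up(TUB['orange'][:2],.40,x)))
print(rel(*up((.52,.03),.40,x)))
E
```

```text
[ 0.21  0.89  0.34  1.06 -0.08  1.72  0.11] [ 0.13637306 -0.4545697  -2.10473059]
(array([ -59.8, -103.8,   -0.5]), array([ 0.1508,  0.0388, -0.503 ]))
(array([-363.7,   18.1,  306.6]), array([ 0.1508,  0.0388, -0.503 ]))
(array([-303.6,  -12. ,  284.6]), array([ 0.1508,  0.0388, -0.503 ]))
```

Call:
servo_tool([
  [1, [-4, -15, 0], [0.013, 0.003, -0.045]],
  [1, [-13, -35, 0], [0.037, 0.009, -0.125]],
  [1, [-25, -55, 0], [0.066, 0.017, -0.22]],
  [1, [-37, -75, 0], [0.095, 0.024, -0.315]],
  [1, [-50, -94, 0], [0.125, 0.032, -0.415]],
  [1, [-58, -102, 0], [0.145, 0.037, -0.485]],
  [1, [-70, -100, 10], [0.1508, 0.0388, -0.503]],
  [1, [-95, -90, 35], [0.1508, 0.0388, -0.503]],
  [1, [-128, -76, 69], [0.1508, 0.0388, -0.503]],
  [1, [-162, -63, 104], [0.1508, 0.0388, -0.503]],
  [1, [-198, -48, 140], [0.1508, 0.0388, -0.503]],
  [1, [-234, -34, 176], [0.1508, 0.0388, -0.503]],
])

```text
time_s: 28.2
eef_pos: [0.5466, -0.0965, 0.355]
tool_rot: [-1.543, 0.34, -0.343]
force: [0.1, 1.3, -2.0]
grip_width: 0.0135
```

```bash
python3 - <<'E'
from h import *
p0,R0,s=cur(); x=R0[:,0]; print(p0,R0.round(3),s['q'].round(2),s['force'])
print(rel(*up(TUB['orange'][:2],.40,x)))
E
```

```text
[ 0.54663285 -0.09646403  0.35497628] [[ 0.907  0.002  0.422]
 [-0.422  0.001  0.907]
 [ 0.001 -1.     0.001]] [-0.15  0.24  0.29  1.8  -0.08  1.11 -0.27] [ 0.10258373  1.28354524 -1.99704662]
(array([-146.1,    0.9,  120.5]), array([-0.0015,  0.    ,  0.0014]))
```

Call:
servo_tool([
  [1, [-30, 0, 25], [0, 0, 0]],
  [1, [-65, 0, 54], [0, 0, 0]],
  [1, [-97, 0, 80], [0, 0, 0]],
  [1, [-122, 0, 101], [0, 0, 0]],
  [1, [-138, 0, 114], [0, 0, 0]],
  [1, [-145, 0, 119.5], [-0.001, 0, 0.001]],
  [1, [-146, 0.9, 120.5], [-0.001, 0, 0.001]],
  [1, [-146, 0.9, 120.5], [-0.001, 0, 0.001]],
  [1, [-146, 0.9, 120.5], [-0.001, 0, 0.001]],
  [1, [-146, 0.9, 120.5], [-0.001, 0, 0.001]],
])

```text
time_s: 29.45
eef_pos: [0.4667, 0.0727, 0.353]
tool_rot: [-1.544, 0.343, -0.34]
force: [-1.1, -0.8, -3.0]
grip_width: 0.0137
```

```bash
python3 - <<'E'
from h import *
p0,R0,s=cur(); print(p0,R0.round(3),s['q'].round(2),s['force'])
for n in('scene','side'):
    s,p,d,i=snap(n); cv2.imwrite(f'pics/{n}13.png',p)
    print(n,'bucket',topring(n,'orange',(.465,.0745),.32,.39), 'tub',topring(n,'orange',(.465,.0745),.08,.12))
    print(n,'blue',topring(n,'blue',(.586,.311),.110,.15))
E
```

```text
[0.46670096 0.07265217 0.35300105] [[ 0.907 -0.002  0.422]
 [-0.422 -0.     0.907]
 [-0.002 -1.    -0.001]] [-0.43  0.12  0.17  1.95 -0.02  1.08 -0.68] [-1.12488183 -0.77354713 -2.95316292]
scene bucket (array([0.4667, 0.0736, 0.0522]), 'peak z', np.float64(0.351), 'plane c', array([0.4913, 0.0732, 0.3506]), 'n', array([ 0.008, -0.004,  1.   ]), 388) tub (array([0.4654, 0.0747, 0.0552]), 'peak z', np.float64(0.099), 'plane c', array([0.4784, 0.0808, 0.0991]), 'n', array([0.02 , 0.009, 1.   ]), 178)
scene blue (array([0.5852, 0.3103, 0.0515]), 'peak z', np.float64(0.121), 'plane c', array([0.6142, 0.3174, 0.1202]), 'n', array([ 0.005, -0.004,  1.   ]), 403)
side bucket (array([0.4638, 0.0734, 0.053 ]), 'peak z', np.float64(0.351), 'plane c', array([0.4436, 0.0945, 0.3511]), 'n', array([-0.012,  0.007,  1.   ]), 228) tub (array([0.462 , 0.0746, 0.055 ]), 'peak z', np.float64(0.099), 'plane c', array([0.4359, 0.1083, 0.0986]), 'n', array([-0.031,  0.054,  0.998]), 121)
side blue (array([0.5813, 0.3116, 0.0519]), 'peak z', np.float64(0.121), 'plane c', array([0.5619, 0.3236, 0.1206]), 'n', array([-0.011,  0.006,  1.   ]), 261)
```

View pics/scene13.png

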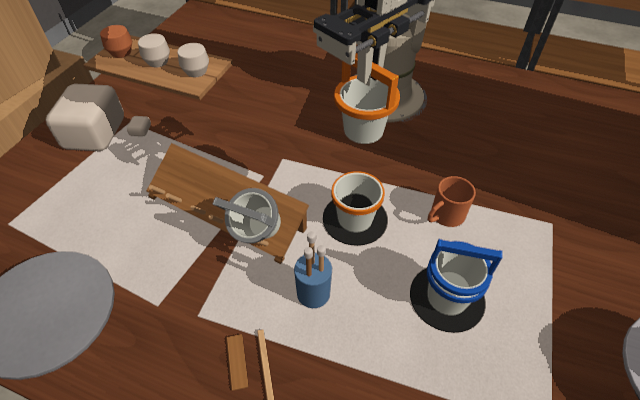

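View pics/side13.png

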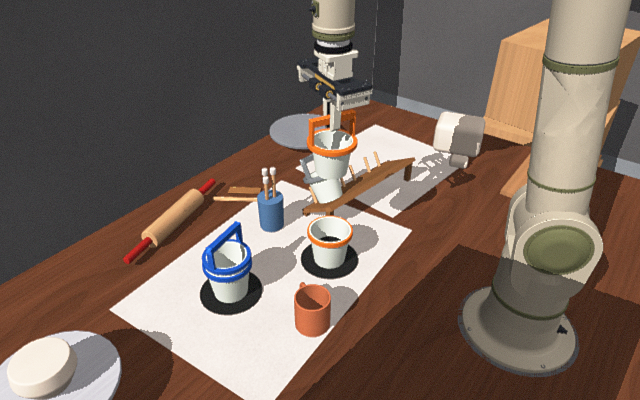

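Call:
servo_tool([
  [1, [-1, 8, 0.4], [0, 0, 0]],
  [1, [-1.9, 25, 0.4], [0, 0, 0]],
  [1, [-1.9, 48, 0.4], [0, 0, 0]],
  [1, [-1.9, 73, 0.4], [0, 0, 0]],
  [1, [-1.9, 98, 0.4], [0, 0, 0]],
  [1, [-1.9, 123, 0.4], [0, 0, 0]],
  [1, [-1.9, 145, 0.4], [0, 0, 0]],
  [1, [-1.9, 162, 0.4], [0, 0, 0]],
  [1, [-1.9, 174, 0.4], [0, 0, 0]],
  [1, [-1.9, 180, 0.4], [0, 0, 0]],
  [1, [-1.9, 182, 0.4], [0, 0, 0]],
  [1, [-1.9, 182, 0.4], [0, 0, 0]],
])

```text
time_s: 31.05
eef_pos: [0.4648, 0.0743, 0.1714]
tool_rot: [-1.544, 0.342, -0.34]
force: [1.0, 0.2, -1.9]
grip_width: 0.0136
```

```bash
python3 - <<'E'
from h import *
for n in('scene','side'):
    s,p,d,i=snap(n)
    print(n,'bucket',topring(n,'orange',(.465,.0745),.145,.2))
p0,R0,s=cur(); print(p0,s['q'].round(2),s['force'])
E
```

```text
scene bucket (array([0.4644, 0.075 , 0.0524]), 'peak z', np.float64(0.17), 'plane c', array([0.4911, 0.0747, 0.1693]), 'n', array([ 0.006, -0.007,  1.   ]), 292)
side bucket (array([0.4618, 0.0746, 0.0529]), 'peak z', np.float64(0.17), 'plane c', array([0.4399, 0.0941, 0.1699]), 'n', array([-0.016,  0.003,  1.   ]), 188)
[0.46490282 0.07428379 0.17150778] [-0.39  0.33  0.14  2.2  -0.08  0.62 -0.62] [ 0.1413492  -0.29043917 -2.56003583]
```

Call:
servo_tool([
  [1, [0, 6, 0], [0, 0, 0]],
  [1, [0, 14, 0], [0, 0, 0]],
  [1, [0, 22, 0], [0, 0, 0]],
  [1, [0, 28, 0], [0, 0, 0]],
  [1, [0, 32, 0], [0, 0, 0]],
  [1, [0, 34, 0], [0, 0, 0]],
  [1, [0, 35, 0], [0, 0, 0]],
  [1, [0, 35, 0], [0, 0, 0]],
])

```text
time_s: 32.15
eef_pos: [0.4646, 0.0742, 0.1362]
tool_rot: [-1.544, 0.342, -0.34]
force: [0.4, 0.3, -3.4]
grip_width: 0.0137
```

Call:
servo_tool([
  [1, [0, 0.5, 0], [0, 0, 0]],
  [1, [0, 1, 0], [0, 0, 0]],
])

```text
time_s: 32.4
eef_pos: [0.4646, 0.0742, 0.1352]
tool_rot: [-1.544, 0.342, -0.34]
force: [-0.2, 0.7, -1.8]
grip_width: 0.0135
```

Call:
servo_tool([
  [1, [0, 0.5, 0], [0, 0, 0]],
  [1, [0, 1, 0], [0, 0, 0]],
])

```text
time_s: 32.65
eef_pos: [0.4646, 0.0742, 0.1341]
tool_rot: [-1.544, 0.342, -0.339]
force: [-0.1, 0.2, -1.4]
grip_width: 0.0138
```

Call:
servo_tool([
  [1, [0, 0.5, 0], [0, 0, 0]],
  [1, [0, 1, 0], [0, 0, 0]],
])

```text
time_s: 32.9
eef_pos: [0.4646, 0.0742, 0.133]
tool_rot: [-1.544, 0.342, -0.339]
force: [-0.3, -0.7, -3.0]
grip_width: 0.0134
```

Call:
servo_tool([
  [1, [0, 0.5, 0], [0, 0, 0]],
  [1, [0, 1, 0], [0, 0, 0]],
])

```text
time_s: 33.15
eef_pos: [0.4648, 0.0744, 0.1322]
tool_rot: [-1.544, 0.342, -0.34]
force: [0.0, 2.0, 3.8]
grip_width: 0.0138
```

Call:
servo_tool([
  [1, [0, 0.5, 0], [0, 0, 0]],
  [1, [0, 1, 0], [0, 0, 0]],
])

```text
time_s: 33.4
eef_pos: [0.4648, 0.0744, 0.1313]
tool_rot: [-1.544, 0.342, -0.34]
force: [0.3, 0.9, 4.0]
grip_width: 0.0138
```

Call:
servo_tool([
  [1, [0, 0.7, 0], [0, 0, 0]],
  [1, [0, 1.4, 0], [0, 0, 0]],
  [1, [0, 2.1, 0], [0, 0, 0]],
  [1, [0, 2.8, 0], [0, 0, 0]],
  [1, [0, 3.5, 0], [0, 0, 0]],
  [1, [0, 4.2, 0], [0, 0, 0]],
  [1, [0, 4.9, 0], [0, 0, 0]],
  [1, [0, 5.6, 0], [0, 0, 0]],
  [1, [0, 6.3, 0], [0, 0, 0]],
  [1, [0, 7, 0], [0, 0, 0]],
  [1, [0, 7, 0], [0, 0, 0]],
])

```text
time_s: 34.78
eef_pos: [0.4645, 0.0742, 0.124]
tool_rot: [-1.545, 0.342, -0.339]
force: [-0.8, 0.3, 3.5]
grip_width: 0.014
```

```bash
python3 - <<'E'
from h import *
for n in('scene','side'):
    s,p,d,i=snap(n)
    print(n,'bucket',topring(n,'orange',(.465,.0745),.11,.15))
p0,R0,s=cur(); print(p0,s['force'])
E
```

```text
scene bucket (array([0.464 , 0.0752, 0.0525]), 'peak z', np.float64(0.121), 'plane c', array([0.4902, 0.0777, 0.1218]), 'n', array([ 0.01 , -0.002,  1.   ]), 264)
side bucket (array([0.4611, 0.0745, 0.0525]), 'peak z', np.float64(0.123), 'plane c', array([0.437 , 0.0968, 0.1223]), 'n', array([-0.008,  0.014,  1.   ]), 194)
[0.46451083 0.07415794 0.12402355] [0.51690269 1.50558208 3.67552646]
```

Call:
servo_tool([
  [1, [0, 0.6, 0], [0, 0, 0]],
  [1, [0, 1.2, 0], [0, 0, 0]],
  [1, [0, 1.6, 0], [0, 0, 0]],
  [1, [0, 1.6, 0], [0, 0, 0]],
  [1, [0, 1.6, 0], [0, 0, 0]],
])

```text
time_s: 35.5
eef_pos: [0.4645, 0.0742, 0.1224]
tool_rot: [-1.544, 0.342, -0.339]
force: [0.5, 1.5, 3.9]
grip_width: 0.0136
```

```bash
python3 - <<'E'
from h import *
for n in('scene','side'):
    s,p,d,i=snap(n)
    print(n,'bucket',topring(n,'orange',(.465,.0745),.11,.15))
p0,R0,s=cur(); print(p0,s['force'])
E
```

```text
scene bucket (array([0.464 , 0.075 , 0.0524]), 'peak z', np.float64(0.121), 'plane c', array([0.4911, 0.0779, 0.1204]), 'n', array([ 0.007, -0.002,  1.   ]), 267)
side bucket (array([0.4613, 0.0746, 0.0525]), 'peak z', np.float64(0.121), 'plane c', array([0.4355, 0.0936, 0.1209]), 'n', array([-0.015,  0.011,  1.   ]), 182)
[0.46451344 0.07413864 0.12245419] [0.08054101 1.36564651 3.04505491]
```

Gap about 8 mm, same as the blue one. Releasing and backing off.

Call:
servo_tool([
  [1, [0, -0.5, 0], [0, 0, 0]],
  [-0.2, [0, -0.5, 0], [0, 0, 0]],
  [-0.2, [0, -0.5, 0], [0, 0, 0]],
  [-0.2, [0, -0.5, 0], [0, 0, 0]],
  [-0.2, [0, -0.5, 0], [0, 0, 0]],
  [-0.2, [0, -0.5, 0], [0, 0, 0]],
  [-0.2, [0, -0.5, 0], [0, 0, 0]],
  [-0.2, [0, -10, 0], [0, 0, 0]],
  [-0.2, [0, -30, 0], [0, 0, 0]],
  [-0.2, [0, -60, 0], [0, 0, 0]],
  [-0.2, [0, -100, 0], [0, 0, 0]],
  [-0.2, [0, -150, 0], [0, 0, 0]],
])

```text
time_s: 37.1
eef_pos: [0.4642, 0.074, 0.274]
tool_rot: [-1.545, 0.343, -0.339]
force: [-0.2, 1.5, -0.0]
grip_width: 0.0559
```

Call:
servo_tool([
  [-0.2, [0, -50, 0], [0, 0, 0]],
  [-0.2, [0, -80, 0], [0, 0, 0]],
  [-0.2, [0, -80, 0], [0, 0, 0]],
  [-0.2, [0, -80, 0], [0, 0, 0]],
])

```text
time_s: 37.6
eef_pos: [0.4644, 0.0741, 0.3522]
tool_rot: [-1.545, 0.342, -0.339]
force: [-0.1, 0.2, -1.1]
grip_width: 0.0557
```

```bash
python3 - <<'E'
from h import *
for n in('scene','side'):
    s,p,d,i=snap(n); cv2.imwrite(f'pics/{n}15.png',p)
    print(n,'orange',topring(n,'orange',(.465,.0745),.11,.15))
    print(n,'blue',topring(n,'blue',(.586,.311),.110,.15))
p0,R0,s=cur(); print(p0,s['force'],s['qd'].round(3))
E
```

```text
scene orange (array([0.4637, 0.0755, 0.0521]), 'peak z', np.float64(0.121), 'plane c', array([0.4838, 0.0728, 0.1202]), 'n', array([0.005, 0.004, 1.   ]), 294)
scene blue (array([0.5853, 0.3103, 0.0514]), 'peak z', np.float64(0.121), 'plane c', array([0.6139, 0.3183, 0.1205]), 'n', array([ 0.01 , -0.001,  1.   ]), 398)
side orange (array([0.4607, 0.0749, 0.0526]), 'peak z', np.float64(0.121), 'plane c', array([0.4376, 0.0934, 0.1208]), 'n', array([0.002, 0.013, 1.   ]), 177)
side blue (array([0.5809, 0.3118, 0.0516]), 'peak z', np.float64(0.121), 'plane c', array([0.5612, 0.3236, 0.1206]), 'n', array([-0.006,  0.011,  1.   ]), 274)
[0.46427684 0.07407769 0.3515642 ] [0.44930431 0.29171552 0.88183107] [ 0.002  0.005 -0.    -0.002 -0.     0.003 -0.002]
```

View pics/scene15.png

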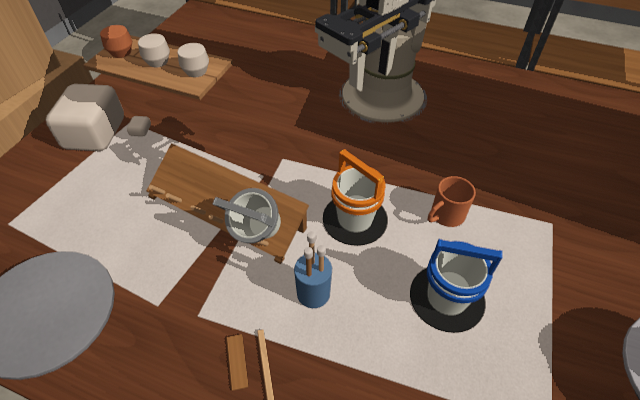

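View pics/side15.png

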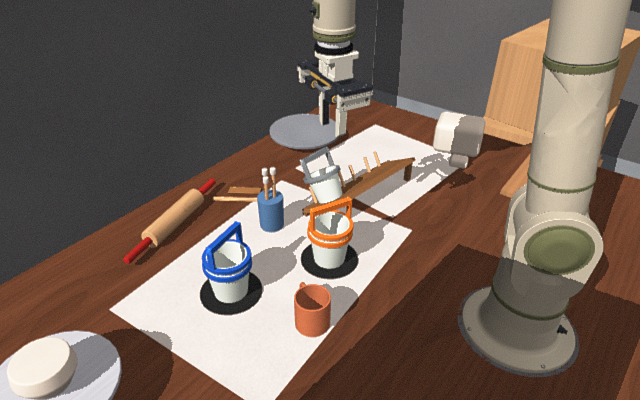

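```bash
python3 -c "
from plant import order; print(order.sign_off())"
```

```text
the job is handed in; nothing more can be done
None
```

I nested the blue bucket first, then the orange, each upright in the tub of its own colour. Both are released, the gripper is well clear, and the job was handed in at about 38 s.

**Gap:** For both buckets, counting down from where the foot touched the rubber gives about 8.0 mm. The camera depth after release gives about 8.3 to 8.8 mm.

**Fit:** Bucket and tub centres agree within about 2 mm, and the collars are level to about 1 degree. The peak force in the readings was about 5 N, during the pushes. The grey bucket, jar and mug look unmoved in the last pictures.

Two things disagreed:
- **Finger length:** All three cameras showed the fingertips about 27 mm behind the reported TCP, where the text says 8 mm ahead. The first grasp of the blue bar therefore shut on nothing just above it. I reopened, went in 34 mm deeper and it held; I used the same correction for the orange bucket.
- **Camera positions:** The scene and side cameras differed by about 3 to 6 mm in x. I leaned on the scene camera, which the wrist view supported, and centred each bucket by its offset from the tub within the same picture.

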